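# Pack the tea tins and clip the storage box shut

### The job

Clear the cardboard carton out of the white storage box into the birch bin, take every rectangular tea tin (there are two or three) out of the cluttered bin and set it right way up, as it lies now, in the box, leaving the round tin and the jar in the bin. Then seat the lid fully on the box and snap its four clips fully down over the rim in opposite-corner order: any corner first, next the one diagonally opposite, then the remaining two. Leave the sugar shaker and the two mugs where they are.

Things in the scene. Friction and masses are not known exactly. Their poses are not given: they have to be found in the camera images.
- box: white open storage box, 230 (its x) x 150 (its y) x 65 mm high, walls and floor 5 mm; it does not shift. Origin: centre of its underside, on the table. Four hinged clips on its long sides at box x = +-75 mm: clip_a (+x,+y), clip_b (-x,+y), clip_c (-x,-y), clip_d (+x,-y); diagonal pairs: a and c, b and d. Upright clips reach 112 mm above the table.
- lid: loose white lid, 0.22 kg, right way up on the table. Origin: centre of its underside. From below: plug 212 x 132 x 8 mm (4 mm play all round in the box's mouth), rim plate 230 (its x) x 150 (its y) x 6 mm, grey bar handle 80 mm (along its x) x 16 mm wide, 14 to 42 mm above the origin. Seated, its plate is on the box's rim and its origin 57 mm above the box's; fits either way round.
- bin: shallow pale birch bin, fixed, 272 mm (its x) x 222 mm (its y), walls 6 mm thick reaching 45 mm above the table, inner floor 20 mm above the table. Origin: centre of its underside.
- tin_1: metal tea tin, plain silver rectangular block with two thin dark bands, 66 mm long (its x) x 38 mm wide (its y) x 44 mm high (its z), about 0.12 kg, in the birch bin, right way up (z up). Origin: centre of its underside. May be absent (then None from the start).
- tin_2: metal tea tin, plain silver rectangular block with two thin dark bands, 66 mm long (its x) x 38 mm wide (its y) x 44 mm high (its z), about 0.12 kg, in the birch bin, right way up (z up). Origin: centre of its underside. May be absent (then None from the start).
- tin_3: metal tea tin, plain silver rectangular block with two thin dark bands, 66 mm long (its x) x 38 mm wide (its y) x 44 mm high (its z), about 0.12 kg, in the birch bin, right way up (z up). Origin: centre of its underside. May be absent (then None from the start).
- round_tin: round metal tin standing in the bin, 50 mm diameter, 42 mm high. Not a rectangular tin: it stays in the bin. Origin: centre of its underside.
- carton: small empty cardboard carton lying in the storage box at the start, 60 (its x) x 40 (its y) x 30 mm high, 0.06 kg. It belongs in the birch bin. Origin: centre of its underside.
- jar: small glass jar with a steel cap standing in the bin, 45 mm diameter, 44 mm high. Not a rectangular tin: it stays in the bin. Origin: centre of its underside.
- clip_a (a joint): hinge angle of clip_a, at the box's +x, +y corner (diagonal to clip_c). 0 = snapped flat over the lid's rim (hard stop), pi/2 = upright, 2.2 = stop, leaning outwards; starts at 1.65 to 2.1. Stiff: stays where it is left, about 2 N at its free end moves it; push it from outside, inwards and then down flat.
- clip_b (a joint): hinge angle of clip_b, at the box's -x, +y corner (diagonal to clip_d). 0 = snapped flat over the lid's rim (hard stop), pi/2 = upright, 2.2 = stop, leaning outwards; starts at 1.65 to 2.1. Stiff: stays where it is left, about 2 N at its free end moves it; push it from outside, inwards and then down flat.
- clip_c (a joint): hinge angle of clip_c, at the box's -x, -y corner (diagonal to clip_a). 0 = snapped flat over the lid's rim (hard stop), pi/2 = upright, 2.2 = stop, leaning outwards; starts at 1.65 to 2.1. Stiff: stays where it is left, about 2 N at its free end moves it; push it from outside, inwards and then down flat.
- clip_d (a joint): hinge angle of clip_d, at the box's +x, -y corner (diagonal to clip_b). 0 = snapped flat over the lid's rim (hard stop), pi/2 = upright, 2.2 = stop, leaning outwards; starts at 1.65 to 2.1. Stiff: stays where it is left, about 2 N at its free end moves it; push it from outside, inwards and then down flat.
- clip_a_hinge (a point): fixed point at the middle of the hinge of clip_a, 10 mm outside the box's long wall, 74 mm above the table; the axis runs along the box's x. The clip is a flat grey flap, 38 mm from hinge to free end, 32 mm wide, 5 mm thick (2.5 mm each side of the hinge point); shut, it lies level, pointing to the box's middle.
- clip_b_hinge (a point): fixed point at the middle of the hinge of clip_b, 10 mm outside the box's long wall, 74 mm above the table; the axis runs along the box's x. The clip is a flat grey flap, 38 mm from hinge to free end, 32 mm wide, 5 mm thick (2.5 mm each side of the hinge point); shut, it lies level, pointing to the box's middle.
- clip_c_hinge (a point): fixed point at the middle of the hinge of clip_c, 10 mm outside the box's long wall, 74 mm above the table; the axis runs along the box's x. The clip is a flat grey flap, 38 mm from hinge to free end, 32 mm wide, 5 mm thick (2.5 mm each side of the hinge point); shut, it lies level, pointing to the box's middle.
- clip_d_hinge (a point): fixed point at the middle of the hinge of clip_d, 10 mm outside the box's long wall, 74 mm above the table; the axis runs along the box's x. The clip is a flat grey flap, 38 mm from hinge to free end, 32 mm wide, 5 mm thick (2.5 mm each side of the hinge point); shut, it lies level, pointing to the box's middle.
- shaker: glass sugar shaker with a steel push top, 68 mm diameter, 135 mm high, bystander. Origin: centre of its underside.
- mug: white mug, 80 mm diameter, 90 mm high, bystander. Origin: centre of its underside.
- mug_2: blue mug, 80 mm diameter, 90 mm high, bystander. Origin: centre of its underside.

How it is judged (in metres and radians):
On the way, in this order (a step that is already met when the one before it is completed fails the run):
1. the carton is in the bin and every tin that is present lies inside the box, with all clips open (x of tin_1 in the frame of box between -0.11 and 0.11 m and y of tin_1 in the frame of box between -0.07 and 0.07 m and z of tin_1 in the frame of box between -0.002 and 0.05 m and x of tin_2 in the frame of box between -0.11 and 0.11 m and y of tin_2 in the frame of box between -0.07 and 0.07 m and z of tin_2 in the frame of box between -0.002 and 0.05 m and x of tin_3 in the frame of box between -0.11 and 0.11 m and y of tin_3 in the frame of box between -0.07 and 0.07 m and z of tin_3 in the frame of box between -0.002 and 0.05 m and x of carton in the frame of bin between -0.136 and 0.136 m and y of carton in the frame of bin between -0.111 and 0.111 m and z of carton in the frame of bin between 0 and 0.06 m and value of joint each of clip_a, clip_b, clip_c, clip_d above 0.5 rad), for 0.2 s.
2. the lid is seated on the box with all four clips still open (x of tin_1 in the frame of box between -0.11 and 0.11 m and y of tin_1 in the frame of box between -0.07 and 0.07 m and z of tin_1 in the frame of box between -0.002 and 0.05 m and x of tin_2 in the frame of box between -0.11 and 0.11 m and y of tin_2 in the frame of box between -0.07 and 0.07 m and z of tin_2 in the frame of box between -0.002 and 0.05 m and x of tin_3 in the frame of box between -0.11 and 0.11 m and y of tin_3 in the frame of box between -0.07 and 0.07 m and z of tin_3 in the frame of box between -0.002 and 0.05 m and x of lid in the frame of box between -0.008 and 0.008 m and y of lid in the frame of box between -0.008 and 0.008 m and z of lid in the frame of box between 0.053 and 0.0595 m and angle between the x axis of lid and the x axis of box, either way round below 0.06 rad and value of joint each of clip_a, clip_b, clip_c, clip_d above 0.5 rad), for 0.2 s.
3. two diagonally opposite clips are snapped down while the other two are still open (x of lid in the frame of box between -0.008 and 0.008 m and y of lid in the frame of box between -0.008 and 0.008 m and z of lid in the frame of box between 0.053 and 0.0595 m and angle between the x axis of lid and the x axis of box, either way round below 0.06 rad and ((value of joint each of clip_a, clip_c below 0.08 rad and value of joint each of clip_b, clip_d above 0.5 rad) or (value of joint each of clip_b, clip_d below 0.08 rad and value of joint each of clip_a, clip_c above 0.5 rad))), for 0.2 s.
4. all four clips are snapped down (x of lid in the frame of box between -0.008 and 0.008 m and y of lid in the frame of box between -0.008 and 0.008 m and z of lid in the frame of box between 0.053 and 0.0595 m and angle between the x axis of lid and the x axis of box, either way round below 0.06 rad and value of joint each of clip_a, clip_b, clip_c, clip_d below 0.08 rad), for 0.2 s.
At the end, for the whole second after the job is handed in: Every tin present is in the box, upright within 0.2 rad; the lid is seated (origin 53 to 59.5 mm above the box's origin, centred within 8 mm, turned less than 0.06 rad, either way round); all four clips are within 0.08 rad of flat; round tin, jar and carton are in the bin; all is at rest (all of step 4 and x of tin_1 in the frame of box between -0.11 and 0.11 m and y of tin_1 in the frame of box between -0.07 and 0.07 m and z of tin_1 in the frame of box between -0.002 and 0.05 m and x of tin_2 in the frame of box between -0.11 and 0.11 m and y of tin_2 in the frame of box between -0.07 and 0.07 m and z of tin_2 in the frame of box between -0.002 and 0.05 m and x of tin_3 in the frame of box between -0.11 and 0.11 m and y of tin_3 in the frame of box between -0.07 and 0.07 m and z of tin_3 in the frame of box between -0.002 and 0.05 m and angle between each of tin_1, tin_2, tin_3's own z axis and vertical below 0.2 rad and x of round_tin in the frame of bin between -0.136 and 0.136 m and y of round_tin in the frame of bin between -0.111 and 0.111 m and z of round_tin in the frame of bin between 0 and 0.06 m and x of carton in the frame of bin between -0.136 and 0.136 m and y of carton in the frame of bin between -0.111 and 0.111 m and z of carton in the frame of bin between 0 and 0.06 m and x of jar in the frame of bin between -0.136 and 0.136 m and y of jar in the frame of bin between -0.111 and 0.111 m and z of jar in the frame of bin between 0 and 0.06 m and linear speed of lid below 0.02 m/s); the robot touches nothing.
It fails at once if the shaker or a mug is moved more than 25 mm (distance of any of shaker, mug, mug_2 from where it was at the start of the episode above 0.025 m).
It fails at once if two neighbouring clips are down while the other two are still open (not opposite-corner order) ((value of joint each of clip_a, clip_b below 0.08 rad and value of joint each of clip_c, clip_d above 0.5 rad) or (value of joint each of clip_b, clip_c below 0.08 rad and value of joint each of clip_a, clip_d above 0.5 rad) or (value of joint each of clip_c, clip_d below 0.08 rad and value of joint each of clip_a, clip_b above 0.5 rad) or (value of joint each of clip_d, clip_a below 0.08 rad and value of joint each of clip_b, clip_c above 0.5 rad)).
Of tin_1, tin_2, tin_3 only 2 to 3 are there at a start; the rules pass over those that are not, and their reading is None.
At some moment in a run one of tin_1, tin_2, tin_3, carton, lid may be knocked a few centimetres aside while the robot is not near it.
Once in a run the grip may slacken for a moment while it holds something.
It also fails if it takes over 208 s, if anything falls off the work surface, if the arm or the gripper's body presses on something with over 40 N, if the wrist force passes 120 N, or if a joint passes its speed limit or range.

### The arm

A 6-joint arm with a two-finger parallel gripper is mounted at the origin on the work surface. World frame = base frame: x ahead of the robot, y to its left, z up, the work surface at z = 0. Lengths are in mm, angles in rad, forces in N, time in s.
With the tool pointing down it reaches from about 350 to 775 mm from the base axis. Payload 7.3 kg.
Tool frame: the origin (TCP) lies at the very end of the fingers, on their centre line; the grasp point (between the pads) lies 19 mm behind it; z points along the fingers, y is the line along which they close (so a half turn about z gives the same grasp; the last joint's range is limited). The gripper opens to 92 mm and grips with 3 to 60 N. Pads are 19 mm wide; open, the fingers measure 130 mm over their backs; the gripper's body (75 mm by 190 mm) begins 47 mm behind the grasp point.
Start: joints at [1.15, 0.342, 1.524, -0, 1.275, -0.146], TCP at [142.447, 505.328, 200.841] pointing down, gripper open.
Joint ranges: [-2.53, 2.53], [-0.77, 2.02], [0.04, 2.7], [-1, 4.14], [0.28, 2.66], [-3.11, 3.11]. Speed limits (rad/s): [2.57, 2.57, 3.14, 3.14, 3.14, 3.14].

### API

Orientations are given as [roll, pitch, yaw] about the fixed x, y, z axes, in that order (R = Rz(yaw) Ry(pitch) Rx(roll)).
In Python, from plant import bot gives the robot as it stands.
- The arm moves only by the tool jog_arm, never from a script. Its argument "targets" is a list of rows, each an object with "xyz": the shift along the tool's x, y, z as a fraction of full scale, a list of three; "spin": the turn about the tool's z as a fraction of full scale. In form: [{"xyz": [x, y, z], "spin": spin}, ...]. A call has exactly 10 rows; each row shifts and turns the commanded pose from where the row before left it, along the tool's axes as they then stand; what a row does not reach is not made up. Full scale, the value 1, is 80 mm for a shift and 0.1 rad for a turn. A row lasts 1/8 s, in which the tool goes at most 62.5 mm and 10.7 degrees, less where a joint would pass 70% of its speed; a pose out of reach is approached as far as the arm can. A call with a number of a shift or a turn outside -1 to 1 is refused whole. A call with a gripper value outside its range is refused whole. "gripper" is the opening in per cent of the stroke, from 0 (shut) to 100 (fully open), set as the call begins (left out, the last holds). The fingers move at their own pace and stop on an object; the grip force is fixed at half the most. Time passes only in rows, so rows that do not move let the fingers close, or fill a call up. It gives the time, the measured TCP pose, the force, the opening and the grip force at its end, in the units of the state.
- bot.get_obs(): the state, without advancing time (a new reading comes with each control period).
- bot.capture(name): name is "side" or "top" or "wrist"; returns the picture (480x640x3 uint8, blue, green, red); there is no depth.
- bot.get_calibration(name): a dict with "vfov" (degrees; the focal length in pixels is half the picture's height over the tangent of half this angle, whatever the lens; pixels are square), "cx", "cy" (the principal point, pixels), "eye" and "rotation" of the camera in the world. Camera axes: x right, y down, z forward; pixel columns grow to the right and rows downward; lengths in mm; the calibration is good to about 2 mm. A picture is of the moment at which its call begins: read the wrist's pose just before it. get_calibration takes no time and is no camera call; for the wrist camera it gives the pose at the moment of the call.
- bot.close_job(): hands the job in; it is judged then, once.
The state is a dict: "time": time; "joint_positions": joint angles; "dq": joint speeds; "tau": joint torques, N m; "tool_pos": TCP position; "tcp_rot": TCP orientation; "contact_force": force on the tool from outside, world axes, zero at the start; "moment": the same for the moment, N m; "grip_width": finger opening in mm; "finger_force": force on a finger pad.
Only numpy, scipy, OpenCV 4.12 (cv2) and the standard library are available. Lean on these libraries where they do the work, as an engineer would, in place of code of your own. Each camera call takes 0.05 s, during which the arm holds its last target. There are 200 camera calls.

## Working session

There is one attempt and no reset: what is moved stays moved. The work goes in short steps, Python scripts to look and compute and a tool call to move; the robot and the scene stay as the last step left them, time stands still between calls to the robot, and variables do not carry over. Pictures are saved under pics/ and viewed, at most 14 in all, crops included, and the job is handed in when it is done.

Besides the shell and the picture viewer there is one more tool, called after ">>>" by a JSON object that holds its "method" and its "body", one argument or row to a line. jog_arm: Moves the arm, as the interface text tells. Shift numbers are shares of 80 mm and turn numbers shares of 0.1 rad, none past 1 either way. Its arguments: {"type":"object","properties":{"targets":{"type":"array","items":{"type":"object","properties":{"xyz":{"type":"array","items":{"type":"number"}},"spin":{"type":"number"}}}},"gripper":{"type":"number"}},"required":["targets"]}

```bash
ls; mkdir -p pics; python3 - <<'E'
from plant import bot
import cv2
print(bot.get_obs())
for n in("top","side","wrist"):
    c=bot.get_calibration(n);print(n,c)
    cv2.imwrite(f"pics/{n}0.png",bot.capture(n))
E
```

```text
pics
{'time': 0.0, 'joint_positions': array([ 1.14999204e+00,  3.42755004e-01,  1.52499719e+00, -1.89878679e-05,
        1.27538431e+00, -1.46012480e-01]), 'dq': array([-0.00056908, -0.00058605, -0.00087669,  0.0015265 , -0.00022685,
        0.00042593]), 'tau': array([-8.02065297e-04, -4.31240165e+01, -2.44210750e+01,  7.16783339e-02,
        5.60338818e-02, -1.14420366e-04]), 'tool_pos': array([142.26865669, 504.90492402, 200.13515182]), 'tcp_rot': array([-3.14006258e+00, -2.06658631e-04,  2.86680623e+00]), 'contact_force': array([0.46918622, 0.29720398, 0.80729246]), 'moment': array([ 0.00369871, -0.0253251 ,  0.0024903 ]), 'finger_force': 0.0, 'grip_width': 91.73221647197468}
top {'vfov': 57.203873383130066, 'cx': 317.4387935759447, 'cy': 235.8173142207813, 'eye': array([ 4.64343044e+02, -1.21199400e+00,  1.22896731e+03]), 'rotation': array([-3.01766351e+00, -1.04965919e-03, -1.58287209e+00])}
side {'vfov': 48.35151991751275, 'cx': 316.22363062323836, 'cy': 233.1914181730223, 'eye': array([  322.21662299, -1070.75260488,   841.30647698]), 'rotation': array([-2.17108398,  0.00586411, -0.24464725])}
wrist {'vfov': 61.81048443600898, 'cx': 311.57974097706546, 'cy': 241.46249181102192, 'eye': array([ 77.97035638, 524.69017388, 384.89686757]), 'rotation': array([2.89064005e+00, 2.35726944e-03, 1.29529792e+00])}
```

View pics/top0.png

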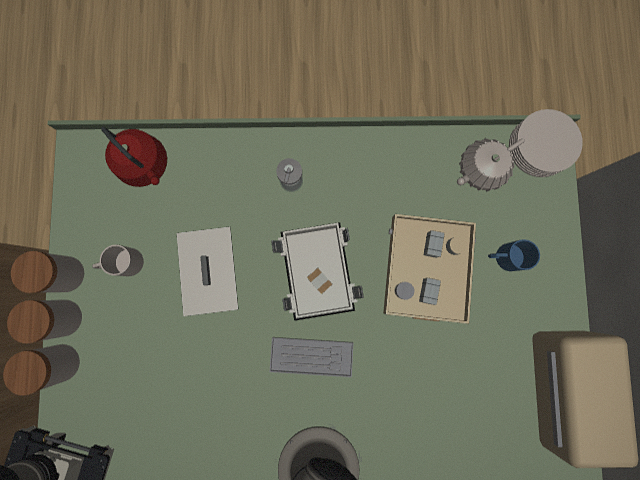

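View pics/side0.png

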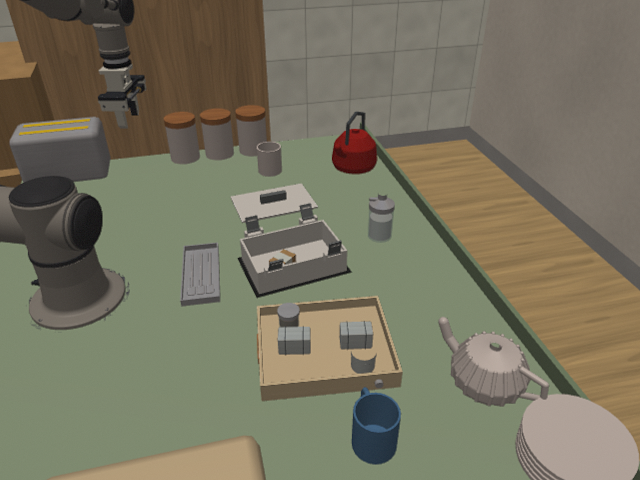

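The top view shows, in pixels: lid around (207,271), box around (318,271), carton at (320,280) and bin at (430,268). The bin holds two tins at (434,243) and (430,290), the jar at (454,246) and the round tin at (404,290). The shaker is at (289,174) and the mugs at (117,260) and (521,255).

```bash
cat > h.py <<'E'
import numpy as np, cv2
from plant import bot
from scipy.spatial.transform import Rotation as R
def cal(n):
    c=bot.get_calibration(n); f=240/np.tan(np.radians(c['vfov'])/2)
    return f,c['cx'],c['cy'],np.array(c['eye']),R.from_euler('xyz',c['rotation']).as_matrix()
def p2w(K,u,v,z):
    f,cx,cy,e,M=K; d=M@np.array([(u-cx)/f,(v-cy)/f,1]); return (e+d*(z-e[2])/d[2])
def w2p(K,P):
    f,cx,cy,e,M=K; q=(np.asarray(P)-e)@M; return q[...,:2]/q[...,2:]*f+[cx,cy]
E
python3 - <<'E'
import cv2
im=cv2.imread('pics/top0.png')
def crop(x0,y0,x1,y1,s,n):
    c=cv2.resize(im[y0:y1,x0:x1],None,fx=s,fy=s,interpolation=cv2.INTER_CUBIC)
    for x in range(x0-x0%20+20,x1,20): cv2.putText(c,str(x),((x-x0)*s,10),0,.35,(0,0,255)); cv2.line(c,((x-x0)*s,12),((x-x0)*s,20),(0,0,255))
    for y in range(y0-y0%20+20,y1,20): cv2.putText(c,str(y),(0,(y-y0)*s),0,.35,(0,0,255)); cv2.line(c,(25,(y-y0)*s),(33,(y-y0)*s),(0,0,255))
    cv2.imwrite(n,c)
crop(260,210,485,330,3,'pics/c1.png')
E
```

```text
(no output)
```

View pics/c1.png

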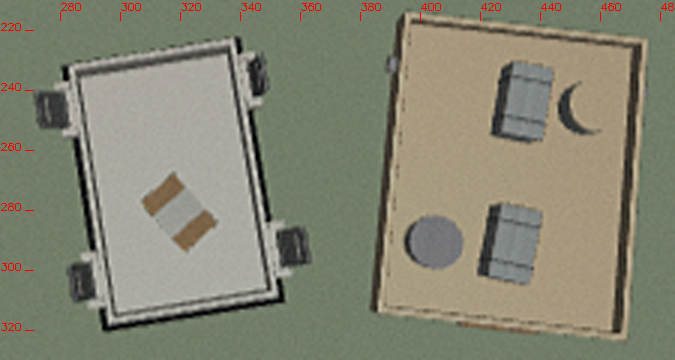

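The crop shows the box turned slightly, with the carton at (319,281). The jar's crescent, around (453,246), sits right beside the upper tin at (434,243). Next I work out rough positions from these.

```bash
cat > t.py <<'E'
from h import *
np.set_printoptions(precision=1,suppress=True)
K=cal('top')
c=lambda x,y:(260+x/3,210+y/3)
def quad(name,pts,z):
    P=np.array([p2w(K,*p,z)[:2] for p in pts]); 
    print(name,'c',P.mean(0),'sides',np.linalg.norm(np.roll(P,-1,0)-P,axis=1),'ang',np.degrees(np.arctan2(*(np.roll(P,-1,0)-P).T[::-1])))
quad('box',[c(72,72),c(236,42),c(279,292),c(108,318)],65)
quad('bin',[c(405,15),c(646,40),c(624,338),c(378,310)],45)
quad('tinA',[c(515,61),c(553,66),c(545,141),c(504,136)],64)
quad('tinB',[c(502,203),c(542,208),c(529,284),c(489,278)],64)
quad('lid',[(177.5,234),(231,227),(238.5,309),(184,316)],14)
quad('carton',[c(176,173),c(217,222),c(185,250),c(143,202)],35)
print('round',p2w(K,*c(434,241),62)); print('jar',p2w(K,*c(582,110),64),p2w(K,*c(582,110),20))
print('shaker',p2w(K,289,170,135),'mugs',p2w(K,117,258,90),p2w(K,519,255,90))
E
python3 t.py
```

```text
box c [518.8  -4.3] sides [148.4 223.  150.4 218. ] ang [ -80.2 -171.4   97.8    8.1]
bin c [ 521.3 -308.6] sides [219.4 267.7 218.  266.1] ang [-96.7 172.6  82.9  -7.1]
tinA c [ 584.7 -320.6] sides [34.  67.6 36.4 68. ] ang [-98.3 171.3  82.3 -10.8]
tinB c [ 459.7 -302.9] sides [35.3 67.4 35.1 66.5] ang [-97.8 167.6  80.8 -12.3]
lid c [521.6 298.9] sides [149.6 227.2 148.9 226.4] ang [ -83.1 -174.1   96.6    6. ]
carton c [491.3  -9.9] sides [57.4 38.1 57.1 39.6] ang [-140.7  130.2   40.7  -49.4]
round [ 462.4 -232.    62. ]
jar [ 576. -367.   64.] [ 580.2 -380.9   20. ]
shaker [770.7  66.5 135. ] mugs [554.5 515.7  90. ] [ 549.8 -526.5   90. ]
```

```bash
cat >> h.py <<'E'
np.set_printoptions(precision=3,suppress=True)
def plan(x,y,z,ydir):
    """ydir: wanted world angle (deg, mod 180) of tool y. Prints spin and the shift (full-scale units) in old and new axes."""
    o=bot.get_obs(); yaw=np.degrees(o['tcp_rot'][2]); q6=o['joint_positions'][5]
    d=(ydir+90-yaw+90)%180-90
    D=np.array([x,y,z])-o['tool_pos']; out=[]
    for a in (yaw,yaw+d):
        M=R.from_euler('xyz',[180,0,a],degrees=True).as_matrix(); out.append(M.T@D/80)
    print('tcp',o['tool_pos'],'yaw',yaw,'q6',q6,'spin',-np.radians(d)/.1,'\n old',out[0],'new',out[1])
E
python3 - <<'E'
from h import *
plan(491,-10,130,33.5); plan(520,-300,260,83)
E
```

```text
tcp [142.321 504.991 200.317] yaw 164.25407282069594 q6 -0.14601228247301856 spin 7.112927543186768 
 old [-5.942 -5.013  0.879] new [-7.774  0.081  0.879]
tcp [142.321 504.991 200.317] yaw 164.25407282069594 q6 -0.14601228247301856 spin -1.5264522541851633 
 old [-7.274 -8.404 -0.746] new [-5.912 -9.412 -0.746]
```

>>> {"method": "jog_arm", "body": {
  "targets": [
    {"xyz": [-0.55,-0.46,0],"spin": 0},
    {"xyz": [-0.55,-0.46,0],"spin": 0},
    {"xyz": [-0.55,-0.46,0],"spin": 0},
    {"xyz": [-0.55,-0.46,0],"spin": 0},
    {"xyz": [-0.55,-0.46,0],"spin": 0},
    {"xyz": [-0.55,-0.46,0],"spin": 0},
    {"xyz": [-0.55,-0.46,0],"spin": 0},
    {"xyz": [-0.55,-0.46,0],"spin": 0},
    {"xyz": [-0.55,-0.46,0],"spin": 0},
    {"xyz": [-0.55,-0.46,0],"spin": 0}
  ],
  "gripper": 100
}}

```text
time: 1.4
tool_pos: [466.8, 30.0, 200.8]
tcp_rot: [3.141, -0.0, 2.866]
contact_force: [0.2, 0.9, 1.0]
grip_width: 92.1
finger_force: 0.0
```

>>> {"method": "jog_arm", "body": {
  "targets": [
    {"xyz": [-0.44,-0.41,0],"spin": 0},
    {"xyz": [0,0,0],"spin": 0.89},
    {"xyz": [0,0,0],"spin": 0.89},
    {"xyz": [0,0,0],"spin": 0.89},
    {"xyz": [0,0,0],"spin": 0.89},
    {"xyz": [0,0,0],"spin": 0.89},
    {"xyz": [0,0,0],"spin": 0.89},
    {"xyz": [0,0,0],"spin": 0.89},
    {"xyz": [0,0,0],"spin": 0.89},
    {"xyz": [0,0,0],"spin": 0}
  ]
}}

```text
time: 2.65
tool_pos: [490.9, -9.4, 200.6]
tcp_rot: [-3.141, -0.0, 2.156]
contact_force: [-0.3, -0.7, -0.1]
grip_width: 91.6
finger_force: 0.0
```

```bash
python3 - <<'E'
from h import *
print(cal('wrist'))
cv2.imwrite('pics/w1.png',bot.capture('wrist')); plan(491,-10,130,33.5)
E
```

```text
(np.float64(400.92752822540655), 311.57974097706546, 241.46249181102192, array([453.86 ,  47.52 , 385.285]), array([[ 0.834,  0.534,  0.136],
       [ 0.551, -0.808, -0.208],
       [-0.001,  0.249, -0.969]]))
tcp [490.908  -9.332 200.632] yaw 123.56830006464502 q6 -0.7612220913818507 spin 0.011920610073804901 
 old [-0.008 -0.004  0.883] new [-0.008 -0.004  0.883]
```

View pics/w1.png

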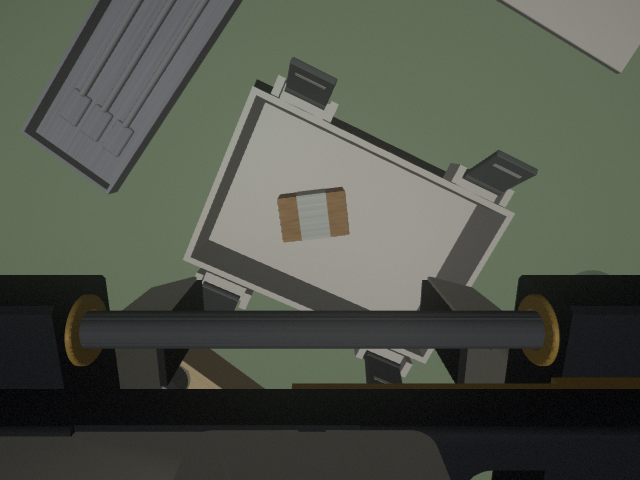

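The wrist view shows the carton's top face at about (277,198), (346,191), (349,234) and (283,242). Three outer rim corners of the box are at (255,88), (513,213) and (185,260). The clips lean outward.

```bash
python3 - <<'E'
from h import *
K=cal('wrist')
def q(n,pts,z):
    P=np.array([p2w(K,*p,z)[:2] for p in pts]);E=np.roll(P,-1,0)-P
    print(n,P.mean(0),np.linalg.norm(E,axis=1),np.degrees(np.arctan2(E[:,1],E[:,0])))
    return P
q('carton',[(277,199),(346,192),(349,234),(283,242)],35)
P=q('box',[(185,260),(255,88),(513,213)],65); print('centre',(P[0]+P[2])/2)
for n,p in dict(c1=(277,108),c2=(336,125),).items(): print(p2w(K,*p,74))
E
```

```text
carton [492.435  -8.018] [60.78  37.896 59.851 39.274] [  39.343  -51.177 -139.341  130.22 ]
box [479.791  16.7  ] [149.072 226.549 271.73 ] [  98.44     8.686 -138.043]
centre [520.763  -2.174]
[420.233  51.38   74.   ]
[463.375  65.49   74.   ]
```

>>> {"method": "jog_arm", "body": {
  "targets": [
    {"xyz": [0,0.017,0.4],"spin": 0},
    {"xyz": [0,0,0.5],"spin": 0},
    {"xyz": [0,0,0.5],"spin": 0},
    {"xyz": [0,0,0.4],"spin": 0},
    {"xyz": [0,0,0.3],"spin": 0},
    {"xyz": [0,0,0.18],"spin": 0},
    {"xyz": [0,0,0],"spin": 0},
    {"xyz": [0,0,0],"spin": 0},
    {"xyz": [0,0,0],"spin": 0},
    {"xyz": [0,0,0],"spin": 0}
  ],
  "gripper": 100
}}

```text
time: 3.95
tool_pos: [492.6, -8.7, 19.1]
tcp_rot: [3.141, 0.001, 2.155]
contact_force: [0.3, -0.7, 0.1]
grip_width: 91.8
finger_force: 0.0
```

>>> {"method": "jog_arm", "body": {
  "targets": [
    {"xyz": [0,0,0],"spin": 0},
    {"xyz": [0,0,0],"spin": 0},
    {"xyz": [0,0,0],"spin": 0},
    {"xyz": [0,0,0],"spin": 0},
    {"xyz": [0,0,0],"spin": 0},
    {"xyz": [0,0,0],"spin": 0},
    {"xyz": [0,0,0],"spin": 0},
    {"xyz": [0,0,0],"spin": 0},
    {"xyz": [0,0,0],"spin": 0},
    {"xyz": [0,0,0],"spin": 0}
  ],
  "gripper": 50
}}

```text
time: 5.2
tool_pos: [492.2, -8.6, 18.4]
tcp_rot: [3.142, -0.0, 2.155]
contact_force: [-0.3, 0.1, -0.9]
grip_width: 45.6
finger_force: 0.0
```

```bash
python3 - <<'E'
from h import *
cv2.imwrite('pics/w2.png',bot.capture('wrist'))
im=bot.capture('top'); cv2.imwrite('pics/t2.png',cv2.resize(im[200:340,170:490],None,fx=2.5,fy=2.5,interpolation=cv2.INTER_CUBIC))
E
```

```text
(no output)
```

View pics/w2.png

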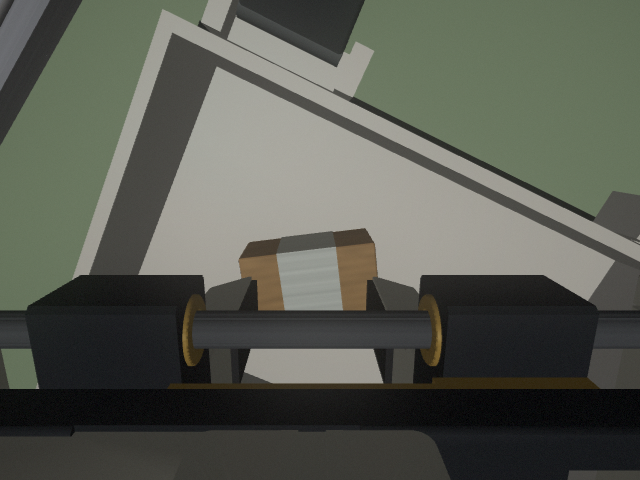

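```bash
python3 - <<'E'
from h import *
K=cal('wrist')
a,b=[p2w(K,*p,35)[:2] for p in ((240,259),(376,241))]
print(a,b,np.linalg.norm(b-a)); d=(b-a)/np.linalg.norm(b-a); n=np.array([d[1],-d[0]])
print(np.degrees(np.arctan2(*d[::-1])),(a+b)/2+20*n)
print(bot.get_obs()['grip_width'],bot.get_obs()['finger_force'])
E
```

```text
[457.045 -11.72 ] [501.983  27.692] 59.772028868445894
41.252150128359226 [492.702  -7.05 ]
45.94543195657777 0.0
```

View pics/t2.png

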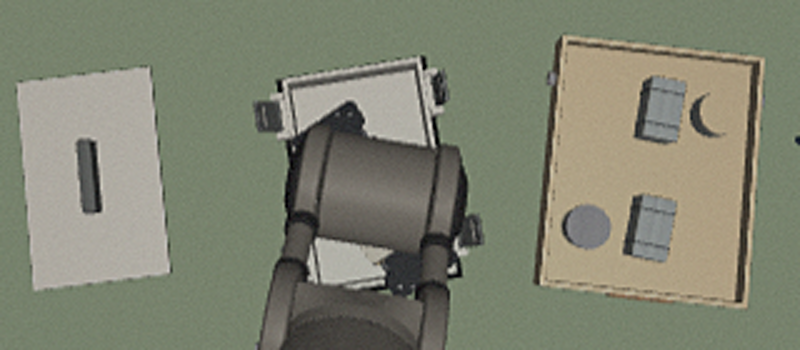

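```bash
python3 - <<'E'
from h import *
K=cal('wrist');o=bot.get_obs();t=o['tool_pos'];y=o['tcp_rot'][2];Y=np.array([np.sin(y),-np.cos(y),0])
for z in(18,35,5): print(z,w2p(K,[t*[1,1,0]+[0,0,z],t*[1,1,0]+[0,0,z]+23*Y,t*[1,1,0]+[0,0,z]-23*Y]))
im=bot.capture('side'); cv2.imwrite('pics/s2.png',cv2.resize(im[190:310,220:370],None,fx=5,fy=5,interpolation=cv2.INTER_CUBIC))
E
```

```text
18 [[311.025 281.699]
 [358.038 281.677]
 [264.021 281.72 ]]
35 [[310.951 294.833]
 [362.271 294.811]
 [259.641 294.854]]
5 [[311.074 273.053]
 [355.251 273.032]
 [266.905 273.073]]
```

View pics/s2.png

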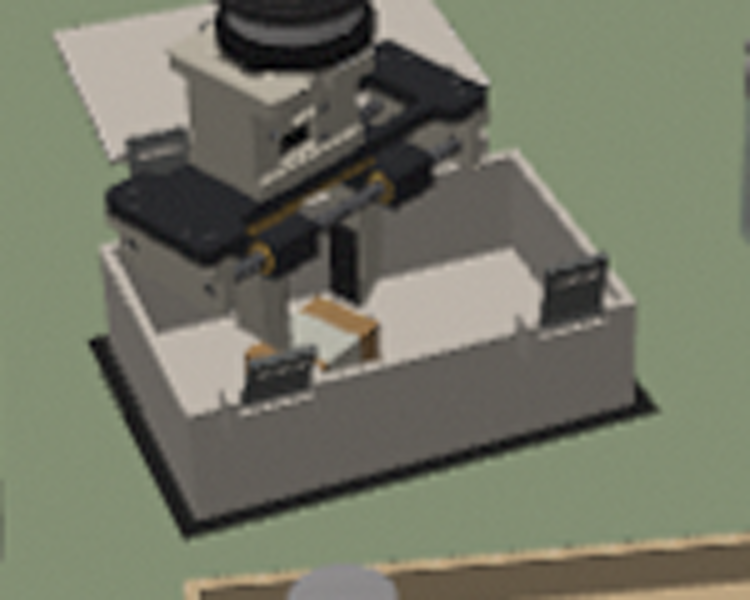

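```bash
python3 - <<'E'
from h import *
K=cal('side');o=bot.get_obs();t=o['tool_pos'];y=o['tcp_rot'][2];Y=np.array([np.sin(y),-np.cos(y),0]);X=np.array([np.cos(y),np.sin(y),0])
for z in(18,36):
  for s in(-1,1):
    for e in (23,42): print(z,s,e,[((w2p(K,t*[1,1,0]+[0,0,z]+s*e*Y+k*X)-[220,190])*5).round() for k in(-9.5,9.5)])
c=np.array([492.5,-7.5]);a=np.radians(40);u=np.array([np.cos(a),np.sin(a)]);v=np.array([-u[1],u[0]])
for z in(5,35): print('carton',z,[((w2p(K,[*(c+i*30*u+j*20*v),z])-[220,190])*5).round() for i,j in((-1,-1),(1,-1),(1,1),(-1,1))])
E
```

```text
18 -1 23 [array([288., 392.]), array([262., 376.])]
18 -1 42 [array([260., 410.]), array([234., 394.])]
18 1 23 [array([353., 351.]), array([327., 335.])]
18 1 42 [array([379., 334.]), array([353., 319.])]
36 -1 23 [array([286., 363.]), array([260., 348.])]
36 -1 42 [array([258., 381.]), array([232., 365.])]
36 1 23 [array([352., 322.]), array([326., 307.])]
36 1 42 [array([378., 306.]), array([352., 291.])]
carton 5 [array([302., 427.]), array([376., 367.]), array([316., 340.]), array([241., 398.])]
carton 35 [array([300., 379.]), array([375., 320.]), array([313., 293.]), array([237., 351.])]
```

The carton hasn't moved, but the fingers closed above it. In both views the fingertips look about 30 mm higher than the reported TCP. I'll lower gently onto the carton top, at a known z of 35 mm, to find the true tip height.

>>> {"method": "jog_arm", "body": {
  "targets": [
    {"xyz": [0,0,0.02],"spin": 0},
    {"xyz": [0,0,0.02],"spin": 0},
    {"xyz": [0,0,0.02],"spin": 0},
    {"xyz": [0,0,0.02],"spin": 0},
    {"xyz": [0,0,0.02],"spin": 0},
    {"xyz": [0,0,0],"spin": 0},
    {"xyz": [0,0,0],"spin": 0},
    {"xyz": [0,0,0],"spin": 0},
    {"xyz": [0,0,0],"spin": 0},
    {"xyz": [0,0,0],"spin": 0}
  ]
}}

```text
time: 6.6
tool_pos: [492.2, -8.6, 10.4]
tcp_rot: [3.141, -0.0, 2.155]
contact_force: [0.7, -0.1, -0.1]
grip_width: 45.9
finger_force: 0.0
```

```bash
python3 - <<'E'
from h import *
im=bot.capture('side'); cv2.imwrite('pics/s3.png',cv2.resize(im[230:275,260:310],None,fx=12,fy=12,interpolation=cv2.INTER_CUBIC))
E
```

```text
(no output)
```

View pics/s3.png

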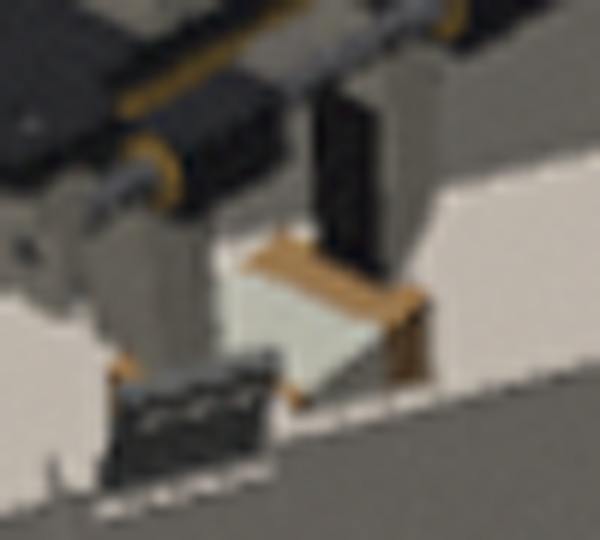

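>>> {"method": "jog_arm", "body": {
  "targets": [
    {"xyz": [0,0,0.013],"spin": 0},
    {"xyz": [0,0,0],"spin": 0},
    {"xyz": [0,0,0.013],"spin": 0},
    {"xyz": [0,0,0],"spin": 0},
    {"xyz": [0,0,0.013],"spin": 0},
    {"xyz": [0,0,0],"spin": 0},
    {"xyz": [0,0,0.013],"spin": 0},
    {"xyz": [0,0,0],"spin": 0},
    {"xyz": [0,0,0],"spin": 0},
    {"xyz": [0,0,0],"spin": 0}
  ]
}}

```text
time: 7.9
tool_pos: [492.4, -8.6, 9.1]
tcp_rot: [3.14, 0.001, 2.155]
contact_force: [-9.8, 1.2, 32.6]
grip_width: 46.3
finger_force: 16.1
```

Contact came at reported z≈9, with the carton top at 35. The real fingertips are therefore about 25.5 mm above the reported TCP, so the fingers are shorter than stated. I'll back off and compare the body geometry.

>>> {"method": "jog_arm", "body": {
  "targets": [
    {"xyz": [0,0,-0.1],"spin": 0},
    {"xyz": [0,0,-0.2],"spin": 0},
    {"xyz": [0,0,-0.2],"spin": 0},
    {"xyz": [0,0,0],"spin": 0},
    {"xyz": [0,0,0],"spin": 0},
    {"xyz": [0,0,0],"spin": 0},
    {"xyz": [0,0,0],"spin": 0},
    {"xyz": [0,0,0],"spin": 0},
    {"xyz": [0,0,0],"spin": 0},
    {"xyz": [0,0,0],"spin": 0}
  ],
  "gripper": 100
}}

```text
time: 9.15
tool_pos: [492.2, -8.6, 46.2]
tcp_rot: [3.142, -0.0, 2.155]
contact_force: [-0.3, 0.1, -0.0]
grip_width: 91.7
finger_force: 0.0
```

```bash
python3 - <<'E'
from h import *
K=cal('side');o=bot.get_obs();print(o['tool_pos'],o['contact_force'],o['finger_force'],o['joint_positions']);t=np.array([492.2,-8.6,18.4]);y=2.155;Y=np.array([np.sin(y),-np.cos(y),0]);X=np.array([np.cos(y),np.sin(y),0])
for z in(84.4,110,125):
  print(z,[((w2p(K,t*[1,1,0]+[0,0,z]+s*95*Y+k*X)-[220,190])*5).round() for s in(-1,1) for k in (-37.5,37.5)])
E
```

```text
[492.208  -8.628  46.24 ] [-0.296  0.102 -0.013] 0.0 [-0.173  0.471  1.813  0.     0.857 -0.757]
84.4 [array([211., 376.]), array([104., 311.]), array([489., 204.]), array([382., 150.])]
110 [array([208., 331.]), array([100., 267.]), array([489., 162.]), array([381., 108.])]
125 [array([206., 305.]), array([ 97., 241.]), array([489., 136.]), array([380.,  83.])]
```

The projected body height agrees with the same shift. The whole tool sits about 25.5 mm above the reported z, so I use tip z = reported + 25.5 from here. I'll descend to tip z≈18 and grip.

>>> {"method": "jog_arm", "body": {
  "targets": [
    {"xyz": [0,0,0.2],"spin": 0},
    {"xyz": [0,0,0.2],"spin": 0},
    {"xyz": [0,0,0.15],"spin": 0},
    {"xyz": [0,0,0.12],"spin": 0},
    {"xyz": [0,0,0],"spin": 0},
    {"xyz": [0,0,0],"spin": 0},
    {"xyz": [0,0,0],"spin": 0},
    {"xyz": [0,0,0],"spin": 0},
    {"xyz": [0,0,0],"spin": 0},
    {"xyz": [0,0,0],"spin": 0}
  ],
  "gripper": 100
}}

```text
time: 10.4
tool_pos: [492.3, -8.6, -7.3]
tcp_rot: [3.141, 0.0, 2.155]
contact_force: [0.0, -0.3, 0.2]
grip_width: 91.9
finger_force: 0.0
```

>>> {"method": "jog_arm", "body": {
  "targets": [
    {"xyz": [0,0,0],"spin": 0},
    {"xyz": [0,0,0],"spin": 0},
    {"xyz": [0,0,0],"spin": 0},
    {"xyz": [0,0,0],"spin": 0},
    {"xyz": [0,0,0],"spin": 0},
    {"xyz": [0,0,0],"spin": 0},
    {"xyz": [0,0,0],"spin": 0},
    {"xyz": [0,0,0],"spin": 0},
    {"xyz": [0,0,0],"spin": 0},
    {"xyz": [0,0,0],"spin": 0}
  ],
  "gripper": 50
}}

```text
time: 11.65
tool_pos: [492.2, -8.6, -7.4]
tcp_rot: [3.142, -0.0, 2.155]
contact_force: [0.4, -0.2, -0.6]
grip_width: 61.3
finger_force: 28.9
```

>>> {"method": "jog_arm", "body": {
  "targets": [
    {"xyz": [0,0,-0.2],"spin": 0},
    {"xyz": [0,0,-0.4],"spin": 0},
    {"xyz": [0,0,-0.4],"spin": 0},
    {"xyz": [0,0,-0.4],"spin": 0},
    {"xyz": [0,0,-0.4],"spin": 0},
    {"xyz": [0,0,0],"spin": 0},
    {"xyz": [0,0,0],"spin": 0},
    {"xyz": [0,0,0],"spin": 0},
    {"xyz": [0,0,0],"spin": 0},
    {"xyz": [0,0,0],"spin": 0}
  ]
}}

```text
time: 12.9
tool_pos: [492.0, -8.6, 136.2]
tcp_rot: [-3.141, -0.001, 2.155]
contact_force: [-0.1, 0.2, -0.1]
grip_width: 61.1
finger_force: 28.9
```

```bash
python3 - <<'E'
from h import *
plan(559,-248,60,-7.3)
E
```

```text
tcp [491.994  -8.589 136.164] yaw 123.45925256766827 q6 -0.7574473383350757 spin 7.113831579577641 
 old [-2.958 -0.951  0.952] new [-2.862  1.211  0.952]
```

Translate first along the old axes, then spin 7.1 units while lowering partway.

>>> {"method": "jog_arm", "body": {
  "targets": [
    {"xyz": [-0.4,-0.13,0],"spin": 0},
    {"xyz": [-0.5,-0.16,0],"spin": 0},
    {"xyz": [-0.5,-0.16,0],"spin": 0},
    {"xyz": [-0.5,-0.16,0],"spin": 0},
    {"xyz": [-0.5,-0.16,0],"spin": 0},
    {"xyz": [-0.35,-0.11,0],"spin": 0},
    {"xyz": [-0.21,-0.07,0],"spin": 0},
    {"xyz": [0,0,0],"spin": 0.8},
    {"xyz": [0,0,0],"spin": 0.9},
    {"xyz": [0,0,0],"spin": 0.9}
  ]
}}

```text
time: 14.15
tool_pos: [559.2, -247.5, 136.4]
tcp_rot: [-3.141, -0.001, 1.892]
contact_force: [-0.4, -0.5, -0.8]
grip_width: 61.2
finger_force: 28.9
```

>>> {"method": "jog_arm", "body": {
  "targets": [
    {"xyz": [0,0,0],"spin": 0.9},
    {"xyz": [0,0,0.1],"spin": 0.9},
    {"xyz": [0,0,0.2],"spin": 0.9},
    {"xyz": [0,0,0.2],"spin": 0.9},
    {"xyz": [0,0,0.2],"spin": 0.9},
    {"xyz": [0,0,0.1],"spin": 0},
    {"xyz": [0,0,0],"spin": 0},
    {"xyz": [0,0,0],"spin": 0},
    {"xyz": [0,0,0],"spin": 0},
    {"xyz": [0,0,0],"spin": 0}
  ]
}}

```text
time: 15.4
tool_pos: [559.5, -248.2, 73.1]
tcp_rot: [3.141, 0.0, 1.445]
contact_force: [-0.5, -0.5, -0.4]
grip_width: 61.1
finger_force: 28.9
```

```bash
python3 - <<'E'
from h import *
plan(559,-248,9.5,-7.3)
cv2.imwrite('pics/w4.png',bot.capture('wrist'))
E
```

```text
tcp [ 559.525 -248.195   73.073] yaw 82.79155424974199 q6 -0.4169459494860333 spin 0.015979231021908808 
 old [ 0.002 -0.007  0.795] new [ 0.002 -0.007  0.795]
```

View pics/w4.png

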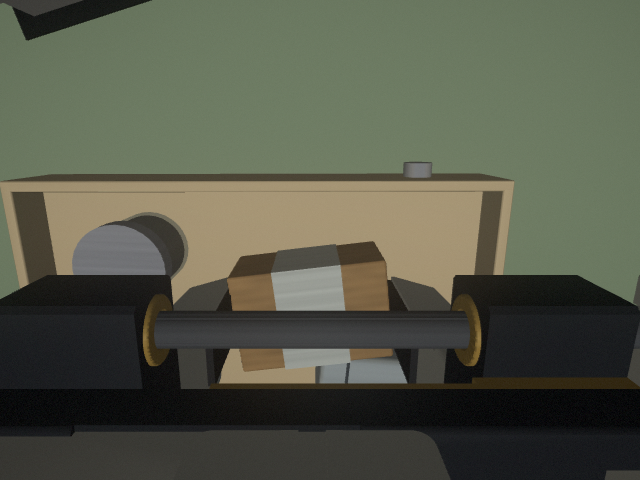

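The carton is held level between the pads, above the free left part of the bin, and the round tin at (125,250) is clear. I'll lower and release.

>>> {"method": "jog_arm", "body": {
  "targets": [
    {"xyz": [0,0,0.2],"spin": 0},
    {"xyz": [0,0,0.2],"spin": 0},
    {"xyz": [0,0,0.2],"spin": 0},
    {"xyz": [0,0,0.1],"spin": 0},
    {"xyz": [0,0,0.05],"spin": 0},
    {"xyz": [0,0,0.03],"spin": 0},
    {"xyz": [0,0,0],"spin": 0},
    {"xyz": [0,0,0],"spin": 0},
    {"xyz": [0,0,0],"spin": 0},
    {"xyz": [0,0,0],"spin": 0}
  ]
}}

```text
time: 16.7
tool_pos: [559.4, -248.1, 10.4]
tcp_rot: [3.141, 0.0, 1.445]
contact_force: [-0.5, -0.1, -0.5]
grip_width: 61.0
finger_force: 28.9
```

>>> {"method": "jog_arm", "body": {
  "targets": [
    {"xyz": [0,0,0],"spin": 0},
    {"xyz": [0,0,0],"spin": 0},
    {"xyz": [0,0,0],"spin": 0},
    {"xyz": [0,0,0],"spin": 0},
    {"xyz": [0,0,0],"spin": 0},
    {"xyz": [0,0,-0.2],"spin": 0},
    {"xyz": [0,0,-0.4],"spin": 0},
    {"xyz": [0,0,-0.5],"spin": 0},
    {"xyz": [0,0,-0.5],"spin": 0},
    {"xyz": [0,0,-0.4],"spin": 0}
  ],
  "gripper": 95
}}

```text
time: 17.95
tool_pos: [559.7, -248.3, 173.5]
tcp_rot: [3.139, 0.001, 1.445]
contact_force: [0.8, -0.3, -0.1]
grip_width: 87.2
finger_force: 0.0
```

```bash
python3 - <<'E'
from h import *
plan(520,-410,180,-7.3)
E
```

```text
tcp [ 559.729 -248.284  173.513] yaw 82.78275115774535 q6 -0.4167126530282963 spin 0.014442801624935516 
 old [-2.068 -0.239 -0.081] new [-2.068 -0.236 -0.081]
```

>>> {"method": "jog_arm", "body": {
  "targets": [
    {"xyz": [-0.3,-0.04,-0.08],"spin": 0},
    {"xyz": [-0.4,-0.04,0],"spin": 0},
    {"xyz": [-0.4,-0.04,0],"spin": 0},
    {"xyz": [-0.4,-0.04,0],"spin": 0},
    {"xyz": [-0.4,-0.04,0],"spin": 0},
    {"xyz": [-0.17,-0.04,0],"spin": 0},
    {"xyz": [0,0,0],"spin": 0},
    {"xyz": [0,0,0],"spin": 0},
    {"xyz": [0,0,0],"spin": 0},
    {"xyz": [0,0,0],"spin": 0}
  ]
}}

```text
time: 19.2
tool_pos: [519.9, -409.2, 176.8]
tcp_rot: [3.141, -0.0, 1.446]
contact_force: [0.6, -0.6, 0.2]
grip_width: 87.4
finger_force: 0.0
```

```bash
python3 - <<'E'
from h import *
import pickle
pickle.dump(cal('wrist'),open('k5.pkl','wb'))
cv2.imwrite('pics/w5.png',bot.capture('wrist'))
E
```

```text
(no output)
```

View pics/w5.png

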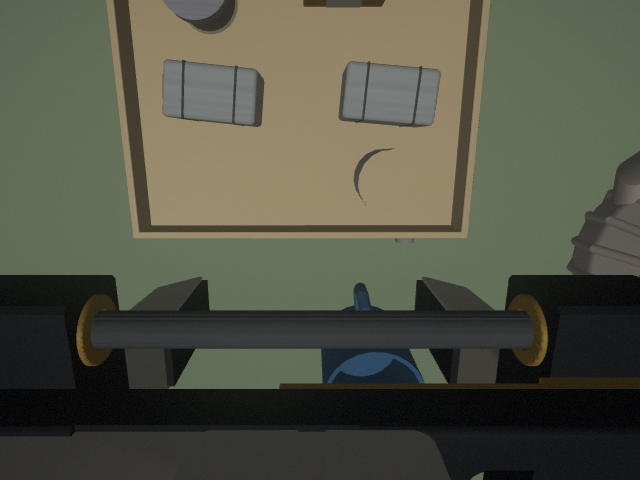

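Tin tops in this view: B at (163,60), (258,70), (256,125), (163,118), and A at (346,62), (440,70), (434,126), (340,120). The jar's crescent puts its cap centre near (392,183) with a radius of about 34 px. I should grip tin A toward its -x end to miss the jar. The carton is in the bin at the top edge of the view.

```bash
python3 - <<'E'
from h import *
import pickle
K=pickle.load(open('k5.pkl','rb'))
def q(n,pts,z):
    P=np.array([p2w(K,*p,z)[:2] for p in pts]);E=np.roll(P,-1,0)-P
    print(n,P.mean(0),np.linalg.norm(E,axis=1),np.degrees(np.arctan2(E[:,1],E[:,0])))
q('B',[(163,60),(258,70),(256,125),(163,118)],64)
q('A',[(346,62),(440,70),(434,126),(340,120)],64)
print('jar',p2w(K,392,183,64),p2w(K,358,183,64))
plan(459,-303,130,80)
E
```

```text
B [ 461.068 -302.972] [65.283 36.562 66.02  38.237] [ -12.811 -101.343  168.652   77.521]
A [ 585.917 -319.582] [65.182 37.176 67.241 38.321] [-11.699 -99.225 169.304  77.638]
jar [ 582.629 -380.994   64.   ] [ 557.722 -377.847   64.   ]
tcp [ 519.807 -409.393  176.764] yaw 82.82625820321627 q6 -0.6577236131630992 spin -15.214688156372738 
 old [ 1.225 -0.92   0.585] new [0.979 1.178 0.585]
```

>>> {"method": "jog_arm", "body": {
  "targets": [
    {"xyz": [0.41,-0.3,0],"spin": 0},
    {"xyz": [0.41,-0.3,0],"spin": 0},
    {"xyz": [0.41,-0.3,0],"spin": 0},
    {"xyz": [0,0,0],"spin": -1},
    {"xyz": [0,0,0],"spin": -1},
    {"xyz": [0,0,0],"spin": -1},
    {"xyz": [0,0,0],"spin": -1},
    {"xyz": [0,0,0],"spin": -1},
    {"xyz": [0,0,0],"spin": -1},
    {"xyz": [0,0,0],"spin": -1}
  ],
  "gripper": 70
}}

```text
time: 20.5
tool_pos: [460.5, -303.1, 176.7]
tcp_rot: [3.141, 0.0, 2.148]
contact_force: [-0.7, 0.1, -0.7]
grip_width: 64.6
finger_force: 0.0
```

>>> {"method": "jog_arm", "body": {
  "targets": [
    {"xyz": [0,0,0],"spin": -1},
    {"xyz": [0,0,0],"spin": -1},
    {"xyz": [0,0,0.1],"spin": -1},
    {"xyz": [0,0,0.2],"spin": -1},
    {"xyz": [0,0,0.2],"spin": -1},
    {"xyz": [0,0,0.2],"spin": -1},
    {"xyz": [0,0,0.2],"spin": -1},
    {"xyz": [0,0,0.1],"spin": -0.87},
    {"xyz": [0,0,0],"spin": 0},
    {"xyz": [0,0,0],"spin": 0}
  ]
}}

```text
time: 21.75
tool_pos: [460.7, -303.4, 97.1]
tcp_rot: [-3.141, 0.001, 2.93]
contact_force: [-1.1, 0.3, 0.2]
grip_width: 64.2
finger_force: 0.0
```

```bash
python3 - <<'E'
from h import *
plan(460.5,-303,16.5,78)
E
```

```text
tcp [ 460.721 -303.385   97.11 ] yaw 167.89248644961413 q6 -2.0808943134802655 spin -0.018764654447423323 
 old [0.004 0.004 1.008] new [0.004 0.004 1.008]
```

```bash
python3 - <<'E'
from h import *
plan(470.3,-305.6,16.5,78)
E
```

```text
tcp [ 460.721 -303.385   97.11 ] yaw 167.89248644961413 q6 -2.0808943134802655 spin -0.018764654447423323 
 old [-0.123 -0.002  1.008] new [-0.123 -0.002  1.008]
```

>>> {"method": "jog_arm", "body": {
  "targets": [
    {"xyz": [-0.12,0,0],"spin": 0},
    {"xyz": [0,0.0,0],"spin": 0},
    {"xyz": [0,0,0],"spin": 0},
    {"xyz": [0,0,0],"spin": 0},
    {"xyz": [0,0,0],"spin": 0},
    {"xyz": [0,0,0],"spin": 0},
    {"xyz": [0,0,0],"spin": 0},
    {"xyz": [0,0,0],"spin": 0},
    {"xyz": [0,0,0],"spin": 0},
    {"xyz": [0,0,0],"spin": 0}
  ],
  "gripper": 49
}}

```text
time: 23.0
tool_pos: [469.8, -305.3, 96.6]
tcp_rot: [3.141, -0.0, 2.932]
contact_force: [0.8, 0.6, -0.3]
grip_width: 45.0
finger_force: 0.0
```

>>> {"method": "jog_arm", "body": {
  "targets": [
    {"xyz": [0,0,0.2],"spin": 0},
    {"xyz": [0,0,0.2],"spin": 0},
    {"xyz": [0,0,0.15],"spin": 0},
    {"xyz": [0,0,0.1],"spin": 0},
    {"xyz": [0,0,0.05],"spin": 0},
    {"xyz": [0,0,0.03],"spin": 0},
    {"xyz": [0,0,0.02],"spin": 0},
    {"xyz": [0,0,0.02],"spin": 0},
    {"xyz": [0,0,0],"spin": 0},
    {"xyz": [0,0,0],"spin": 0}
  ]
}}

```text
time: 24.25
tool_pos: [469.9, -305.3, 35.2]
tcp_rot: [-3.142, 0.0, 2.932]
contact_force: [0.1, -0.5, -0.8]
grip_width: 44.9
finger_force: 0.0
```

Tip z≈60.7 with no contact, so the fingers straddle the tin. I'll go down and grip.

>>> {"method": "jog_arm", "body": {
  "targets": [
    {"xyz": [0,0,0.03],"spin": 0},
    {"xyz": [0,0,0.05],"spin": 0},
    {"xyz": [0,0,0.05],"spin": 0},
    {"xyz": [0,0,0.05],"spin": 0},
    {"xyz": [0,0,0.05],"spin": 0},
    {"xyz": [0,0,0],"spin": 0},
    {"xyz": [0,0,0],"spin": 0},
    {"xyz": [0,0,0],"spin": 0},
    {"xyz": [0,0,0],"spin": 0},
    {"xyz": [0,0,0],"spin": 0}
  ]
}}

```text
time: 25.5
tool_pos: [469.9, -305.3, 16.7]
tcp_rot: [3.142, 0.0, 2.932]
contact_force: [-1.4, 0.3, -0.1]
grip_width: 45.0
finger_force: 0.0
```

>>> {"method": "jog_arm", "body": {
  "targets": [
    {"xyz": [0,0,0],"spin": 0},
    {"xyz": [0,0,0],"spin": 0},
    {"xyz": [0,0,0],"spin": 0},
    {"xyz": [0,0,0],"spin": 0},
    {"xyz": [0,0,0],"spin": 0},
    {"xyz": [0,0,0],"spin": 0},
    {"xyz": [0,0,0],"spin": 0},
    {"xyz": [0,0,0],"spin": 0},
    {"xyz": [0,0,0],"spin": 0},
    {"xyz": [0,0,0],"spin": 0}
  ],
  "gripper": 25
}}

```text
time: 26.75
tool_pos: [469.8, -305.3, 16.7]
tcp_rot: [3.142, 0.0, 2.932]
contact_force: [-0.0, -0.1, 1.9]
grip_width: 37.8
finger_force: 29.9
```

>>> {"method": "jog_arm", "body": {
  "targets": [
    {"xyz": [0,0,-0.15],"spin": 0},
    {"xyz": [0,0,-0.3],"spin": 0},
    {"xyz": [0,0,-0.4],"spin": 0},
    {"xyz": [0,0,-0.4],"spin": 0},
    {"xyz": [0,0,-0.3],"spin": 0},
    {"xyz": [0,0,0],"spin": 0},
    {"xyz": [0,0,0],"spin": 0},
    {"xyz": [0,0,0],"spin": 0},
    {"xyz": [0,0,0],"spin": 0},
    {"xyz": [0,0,0],"spin": 0}
  ]
}}

```text
time: 28.0
tool_pos: [469.7, -305.2, 140.1]
tcp_rot: [3.141, -0.001, 2.932]
contact_force: [-1.0, -0.1, -0.8]
grip_width: 37.5
finger_force: 29.9
```

```bash
python3 - <<'E'
from h import *
plan(477,-19.6,3,8.5)
E
```

```text
tcp [ 469.702 -305.172  140.141] yaw 167.98132342233845 q6 -2.074104186539394 spin 12.126778623628605 
 old [0.654 3.51  1.714] new [3.517 0.618 1.714]
```

>>> {"method": "jog_arm", "body": {
  "targets": [
    {"xyz": [0.05,0.3,0],"spin": 0},
    {"xyz": [0.11,0.55,0],"spin": 0},
    {"xyz": [0.11,0.6,0],"spin": 0},
    {"xyz": [0.11,0.6,0],"spin": 0},
    {"xyz": [0.11,0.6,0],"spin": 0},
    {"xyz": [0.11,0.56,0],"spin": 0},
    {"xyz": [0.05,0.3,0],"spin": 0},
    {"xyz": [0,0,0],"spin": 1},
    {"xyz": [0,0,0],"spin": 1},
    {"xyz": [0,0,0],"spin": 1}
  ]
}}

```text
time: 29.25
tool_pos: [476.7, -18.4, 140.7]
tcp_rot: [3.141, -0.0, 2.63]
contact_force: [0.7, 0.1, -1.1]
grip_width: 38.0
finger_force: 29.9
```

>>> {"method": "jog_arm", "body": {
  "targets": [
    {"xyz": [0,0,0],"spin": 1},
    {"xyz": [0,0,0],"spin": 1},
    {"xyz": [0,0,0],"spin": 1},
    {"xyz": [0,0,0],"spin": 1},
    {"xyz": [0,0,0],"spin": 1},
    {"xyz": [0,0,0],"spin": 1},
    {"xyz": [0,0,0],"spin": 1},
    {"xyz": [0,0,0],"spin": 1},
    {"xyz": [0,0,0],"spin": 1},
    {"xyz": [0,0,0],"spin": 0.13}
  ]
}}

```text
time: 30.5
tool_pos: [476.9, -18.8, 140.7]
tcp_rot: [-3.142, -0.0, 1.72]
contact_force: [-0.7, 0.3, -2.2]
grip_width: 38.1
finger_force: 29.9
```

```bash
python3 - <<'E'
from h import *
plan(477,-19.6,3.5,8.5)
E
```

```text
tcp [476.871 -18.825 140.707] yaw 98.5331429888003 q6 -0.34956081966257396 spin 0.005784542785167179 
 old [-0.01   0.     1.715] new [-0.01   0.     1.715]
```

>>> {"method": "jog_arm", "body": {
  "targets": [
    {"xyz": [0,0,0.3],"spin": 0},
    {"xyz": [0,0,0.4],"spin": 0},
    {"xyz": [0,0,0.4],"spin": 0},
    {"xyz": [0,0,0.3],"spin": 0},
    {"xyz": [0,0,0.2],"spin": 0},
    {"xyz": [0,0,0.05],"spin": 0},
    {"xyz": [0,0,0.04],"spin": 0},
    {"xyz": [0,0,0.02],"spin": 0},
    {"xyz": [0,0,0],"spin": 0},
    {"xyz": [0,0,0],"spin": 0}
  ]
}}

```text
time: 31.75
tool_pos: [477.6, -19.8, 4.2]
tcp_rot: [3.141, 0.0, 1.719]
contact_force: [-0.1, 0.5, -0.3]
grip_width: 37.8
finger_force: 29.9
```

>>> {"method": "jog_arm", "body": {
  "targets": [
    {"xyz": [0,0,0],"spin": 0},
    {"xyz": [0,0,0],"spin": 0},
    {"xyz": [0,0,0],"spin": 0},
    {"xyz": [0,0,0],"spin": 0},
    {"xyz": [0,0,-0.05],"spin": 0},
    {"xyz": [0,0,-0.2],"spin": 0},
    {"xyz": [0,0,-0.4],"spin": 0},
    {"xyz": [0,0,-0.5],"spin": 0},
    {"xyz": [0,0,-0.5],"spin": 0},
    {"xyz": [0,0,-0.1],"spin": 0}
  ],
  "gripper": 60
}}

```text
time: 33.0
tool_pos: [478.9, -20.1, 146.6]
tcp_rot: [3.136, 0.002, 1.719]
contact_force: [0.3, -0.1, -0.9]
grip_width: 55.0
finger_force: 0.0
```

```bash
python3 - <<'E'
from h import *
im=bot.capture('top'); cv2.imwrite('pics/t6.png',cv2.resize(im[200:340,170:490],None,fx=2.5,fy=2.5,interpolation=cv2.INTER_CUBIC))
plan(562,-315,16.5,78.5)
E
```

```text
tcp [478.492 -20.    146.068] yaw 98.4839557848644 q6 -0.3501533789327869 spin -12.22010500776045 
 old [-3.801  0.488  1.62 ] new [-1.758 -3.405  1.62 ]
```

View pics/t6.png

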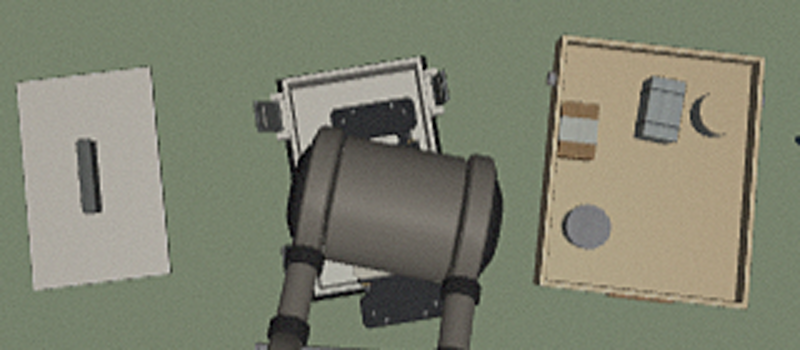

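Tin B is in the box (hidden under the arm here). The carton lies against the bin's left wall, and tin A at (661,109) and the jar haven't moved. Now tin A, gripped 20 mm toward its -x end.

```bash
python3 - <<'E'
from h import *
plan(566.4,-315.6,96,78.5)
E
```

```text
tcp [478.492 -20.    146.068] yaw 98.4839557848644 q6 -0.3501533789327869 spin -12.22010500776045 
 old [-3.817  0.542  0.626] new [-1.813 -3.402  0.626]
```

>>> {"method": "jog_arm", "body": {
  "targets": [
    {"xyz": [-0.42,0.06,0],"spin": 0},
    {"xyz": [-0.6,0.09,0],"spin": 0},
    {"xyz": [-0.6,0.09,0],"spin": 0},
    {"xyz": [-0.6,0.09,0],"spin": 0},
    {"xyz": [-0.6,0.09,0],"spin": 0},
    {"xyz": [-0.6,0.07,0],"spin": 0},
    {"xyz": [-0.4,0.05,0],"spin": 0},
    {"xyz": [0,0,0],"spin": -1},
    {"xyz": [0,0,0],"spin": -1},
    {"xyz": [0,0,0],"spin": -1}
  ],
  "gripper": 49
}}

```text
time: 34.3
tool_pos: [564.5, -315.4, 141.7]
tcp_rot: [-3.14, -0.003, 2.022]
contact_force: [-1.0, 1.1, -0.4]
grip_width: 44.8
finger_force: 0.0
```

>>> {"method": "jog_arm", "body": {
  "targets": [
    {"xyz": [0,0,0],"spin": -1},
    {"xyz": [0,0,0],"spin": -1},
    {"xyz": [0,0,0],"spin": -1},
    {"xyz": [0,0,0],"spin": -1},
    {"xyz": [0,0,0.15],"spin": -1},
    {"xyz": [0,0,0.15],"spin": -1},
    {"xyz": [0,0,0.15],"spin": -1},
    {"xyz": [0,0,0.15],"spin": -1},
    {"xyz": [0,0,0],"spin": -1},
    {"xyz": [0,0,0],"spin": -0.22}
  ]
}}

```text
time: 35.55
tool_pos: [564.6, -315.2, 94.1]
tcp_rot: [3.14, -0.003, 2.941]
contact_force: [-0.1, 0.4, 0.2]
grip_width: 44.7
finger_force: 0.0
```

```bash
python3 - <<'E'
from h import *
plan(566.4,-315.6,35,78.5)
cv2.imwrite('pics/w7.png',bot.capture('wrist'))
K=cal('wrist')
a=np.radians(-11.5);u=np.array([np.cos(a),np.sin(a)]);v=np.array([-u[1],u[0]]);c=np.array([586,-319.6])
print(w2p(K,np.array([[*(c+i*33*u+j*19*v),64] for i,j in((-1,-1),(1,-1),(1,1),(-1,1))])))
E
```

```text
tcp [ 564.567 -315.189   94.084] yaw 168.5108455199744 q6 -1.9980029314465046 spin 0.0018929003264401703 
 old [-0.023 -0.     0.739] new [-0.023 -0.     0.739]
[[275.438 242.751]
 [277.966 350.116]
 [341.805 350.086]
 [343.952 242.715]]
```

View pics/w7.png

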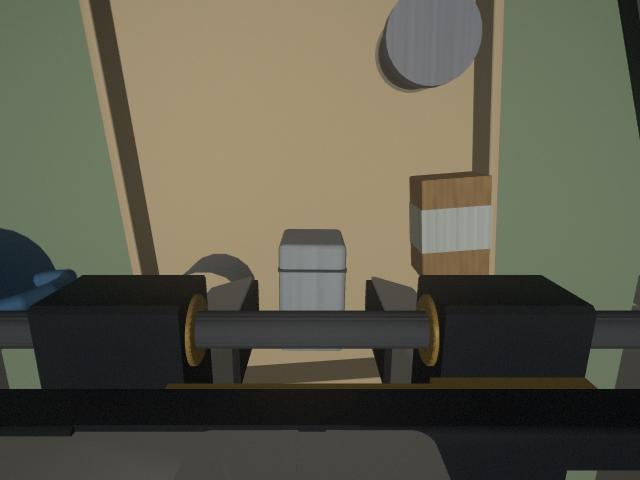

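Tin A shows at u 279–346, v 243–350, matching the prediction and centred between the fingers. I'll descend with a force check.

>>> {"method": "jog_arm", "body": {
  "targets": [
    {"xyz": [-0.02,0.01,0.15],"spin": 0},
    {"xyz": [0,0,0.2],"spin": 0},
    {"xyz": [0,0,0.15],"spin": 0},
    {"xyz": [0,0,0.1],"spin": 0},
    {"xyz": [0,0,0.05],"spin": 0},
    {"xyz": [0,0,0.03],"spin": 0},
    {"xyz": [0,0,0.02],"spin": 0},
    {"xyz": [0,0,0.02],"spin": 0},
    {"xyz": [0,0,0],"spin": 0},
    {"xyz": [0,0,0],"spin": 0}
  ]
}}

```text
time: 36.85
tool_pos: [567.0, -315.3, 38.4]
tcp_rot: [-3.142, 0.0, 2.941]
contact_force: [-0.3, -0.5, 0.0]
grip_width: 45.1
finger_force: 0.0
```

>>> {"method": "jog_arm", "body": {
  "targets": [
    {"xyz": [0,0,0.015],"spin": 0},
    {"xyz": [0,0,0.015],"spin": 0},
    {"xyz": [0,0,0.015],"spin": 0},
    {"xyz": [0,0,0],"spin": 0},
    {"xyz": [0,0,0],"spin": 0},
    {"xyz": [0,0,0],"spin": 0},
    {"xyz": [0,0,0],"spin": 0},
    {"xyz": [0,0,0],"spin": 0},
    {"xyz": [0,0,0],"spin": 0},
    {"xyz": [0,0,0],"spin": 0}
  ]
}}

```text
time: 38.1
tool_pos: [567.0, -315.2, 34.6]
tcp_rot: [3.141, -0.0, 2.941]
contact_force: [0.8, -0.1, 0.1]
grip_width: 45.0
finger_force: 0.0
```

>>> {"method": "jog_arm", "body": {
  "targets": [
    {"xyz": [0,0,0.03],"spin": 0},
    {"xyz": [0,0,0.05],"spin": 0},
    {"xyz": [0,0,0.05],"spin": 0},
    {"xyz": [0,0,0.05],"spin": 0},
    {"xyz": [0,0,0.05],"spin": 0},
    {"xyz": [0,0,0],"spin": 0},
    {"xyz": [0,0,0],"spin": 0},
    {"xyz": [0,0,0],"spin": 0},
    {"xyz": [0,0,0],"spin": 0},
    {"xyz": [0,0,0],"spin": 0}
  ]
}}

```text
time: 39.35
tool_pos: [567.0, -315.2, 16.3]
tcp_rot: [3.142, 0.0, 2.941]
contact_force: [0.5, -0.0, 1.0]
grip_width: 45.0
finger_force: 0.0
```

>>> {"method": "jog_arm", "body": {
  "targets": [
    {"xyz": [0,0,0],"spin": 0},
    {"xyz": [0,0,0],"spin": 0},
    {"xyz": [0,0,0],"spin": 0},
    {"xyz": [0,0,0],"spin": 0},
    {"xyz": [0,0,0],"spin": 0},
    {"xyz": [0,0,0],"spin": 0},
    {"xyz": [0,0,0],"spin": 0},
    {"xyz": [0,0,0],"spin": 0},
    {"xyz": [0,0,0],"spin": 0},
    {"xyz": [0,0,0],"spin": 0}
  ],
  "gripper": 25
}}

```text
time: 40.6
tool_pos: [567.0, -315.2, 16.2]
tcp_rot: [3.141, 0.0, 2.941]
contact_force: [-0.9, 0.1, 0.2]
grip_width: 37.6
finger_force: 30.0
```

>>> {"method": "jog_arm", "body": {
  "targets": [
    {"xyz": [0,0,-0.15],"spin": 0},
    {"xyz": [0,0,-0.3],"spin": 0},
    {"xyz": [0,0,-0.4],"spin": 0},
    {"xyz": [0,0,-0.4],"spin": 0},
    {"xyz": [0,0,-0.3],"spin": 0},
    {"xyz": [0,0,0],"spin": 0},
    {"xyz": [0,0,0],"spin": 0},
    {"xyz": [0,0,0],"spin": 0},
    {"xyz": [0,0,0],"spin": 0},
    {"xyz": [0,0,0],"spin": 0}
  ]
}}

```text
time: 41.85
tool_pos: [566.8, -315.1, 139.7]
tcp_rot: [3.141, -0.001, 2.941]
contact_force: [0.3, -1.1, -2.2]
grip_width: 38.2
finger_force: 30.0
```

```bash
python3 - <<'E'
from h import *
# tin centre = TCP + 20 mm opposite tin A end => tool -x ; want tin at box (45,0) -> TCP at box (45,+20)
a=np.radians(8.5);P=np.array([520,-3])+45*np.array([np.cos(a),np.sin(a)])+20*np.array([-np.sin(a),np.cos(a)])
print(P); plan(*P,3.5,8.5)
cv2.imwrite('pics/w8.png',bot.capture('wrist'))
E
```

```text
[561.55   23.432]
tcp [ 566.808 -315.134  139.694] yaw 168.49237059345393 q6 -1.995525903797126 spin 12.215973181318285 
 old [0.909 4.134 1.702] new [4.195 0.561 1.702]
```

>>> {"method": "jog_arm", "body": {
  "targets": [
    {"xyz": [0.07,0.3,0],"spin": 0},
    {"xyz": [0.12,0.55,0],"spin": 0},
    {"xyz": [0.13,0.6,0],"spin": 0},
    {"xyz": [0.13,0.6,0],"spin": 0},
    {"xyz": [0.13,0.6,0],"spin": 0},
    {"xyz": [0.13,0.6,0],"spin": 0},
    {"xyz": [0.12,0.55,0],"spin": 0},
    {"xyz": [0.08,0.33,0],"spin": 0},
    {"xyz": [0,0,0],"spin": 1},
    {"xyz": [0,0,0],"spin": 1}
  ]
}}

```text
time: 43.15
tool_pos: [561.5, 23.7, 140.3]
tcp_rot: [3.141, 0.0, 2.739]
contact_force: [0.5, -0.3, -2.0]
grip_width: 37.5
finger_force: 30.0
```

>>> {"method": "jog_arm", "body": {
  "targets": [
    {"xyz": [0,0,0],"spin": 1},
    {"xyz": [0,0,0],"spin": 1},
    {"xyz": [0,0,0],"spin": 1},
    {"xyz": [0,0,0],"spin": 1},
    {"xyz": [0,0,0],"spin": 1},
    {"xyz": [0,0,0],"spin": 1},
    {"xyz": [0,0,0],"spin": 1},
    {"xyz": [0,0,0],"spin": 1},
    {"xyz": [0,0,0],"spin": 1},
    {"xyz": [0,0,0],"spin": 1}
  ]
}}

```text
time: 44.4
tool_pos: [561.6, 23.1, 140.3]
tcp_rot: [3.141, -0.0, 1.737]
contact_force: [0.0, -0.7, -1.6]
grip_width: 37.5
finger_force: 30.0
```

```bash
python3 - <<'E'
from h import *
plan(561.5,23.4,3.5,8.5)
E
```

```text
tcp [561.588  23.054 140.315] yaw 99.54904834595055 q6 -0.26213147222280775 spin 0.18309347649437666 
 old [ 0.004 -0.     1.71 ] new [ 0.004 -0.     1.71 ]
```

>>> {"method": "jog_arm", "body": {
  "targets": [
    {"xyz": [0,0,0.3],"spin": 0.18},
    {"xyz": [0,0,0.4],"spin": 0},
    {"xyz": [0,0,0.4],"spin": 0},
    {"xyz": [0,0,0.3],"spin": 0},
    {"xyz": [0,0,0.2],"spin": 0},
    {"xyz": [0,0,0.05],"spin": 0},
    {"xyz": [0,0,0.04],"spin": 0},
    {"xyz": [0,0,0.02],"spin": 0},
    {"xyz": [0,0,0],"spin": 0},
    {"xyz": [0,0,0],"spin": 0}
  ]
}}

```text
time: 45.65
tool_pos: [561.8, 23.0, 3.9]
tcp_rot: [3.141, 0.0, 1.723]
contact_force: [-0.7, 0.0, -0.6]
grip_width: 37.6
finger_force: 30.0
```

>>> {"method": "jog_arm", "body": {
  "targets": [
    {"xyz": [0,0,0],"spin": 0},
    {"xyz": [0,0,0],"spin": 0},
    {"xyz": [0,0,0],"spin": 0},
    {"xyz": [0,0,0],"spin": 0},
    {"xyz": [0,0,-0.05],"spin": 0},
    {"xyz": [0,0,-0.2],"spin": 0},
    {"xyz": [0,0,-0.4],"spin": 0},
    {"xyz": [0,0,-0.5],"spin": 0},
    {"xyz": [0,0,-0.5],"spin": 0},
    {"xyz": [0,0,-0.3],"spin": 0}
  ],
  "gripper": 60
}}

```text
time: 46.9
tool_pos: [562.3, 23.0, 163.1]
tcp_rot: [3.138, 0.001, 1.723]
contact_force: [0.3, -0.1, 0.2]
grip_width: 55.3
finger_force: 0.0
```

```bash
python3 - <<'E'
from h import *
plan(521,175,160,96)
E
```

```text
tcp [562.319  22.997 163.059] yaw 98.71035914554837 q6 -0.2474344349185369 spin -15.234916357935374 
 old [ 1.956 -0.223  0.038] new [0.315 1.944 0.038]
```

>>> {"method": "jog_arm", "body": {
  "targets": [
    {"xyz": [0.3,-0.04,0],"spin": 0},
    {"xyz": [0.45,-0.05,0],"spin": 0},
    {"xyz": [0.45,-0.05,0],"spin": 0},
    {"xyz": [0.45,-0.05,0],"spin": 0},
    {"xyz": [0.3,-0.03,0],"spin": 0},
    {"xyz": [0,0,0],"spin": 0},
    {"xyz": [0,0,0],"spin": 0},
    {"xyz": [0,0,0],"spin": 0},
    {"xyz": [0,0,0],"spin": 0},
    {"xyz": [0,0,0],"spin": 0}
  ]
}}

```text
time: 48.15
tool_pos: [520.6, 174.1, 159.4]
tcp_rot: [-3.142, -0.0, 1.722]
contact_force: [-0.1, 0.0, 0.4]
grip_width: 55.2
finger_force: 0.0
```

```bash
python3 - <<'E'
from h import *
import pickle
pickle.dump(cal('wrist'),open('k9.pkl','wb'))
w=bot.capture('wrist');t=bot.capture('top')
cv2.imwrite('pics/w9.png',w);cv2.imwrite('pics/t9.png',t)
b=cv2.resize(t[215:330,260:365],None,fx=3,fy=3,interpolation=cv2.INTER_CUBIC)
c=np.zeros((480,800,3),np.uint8); c[:345,:315]=b; c[:360,315:795]=cv2.resize(w,(480,360))
cv2.imwrite('pics/m9.png',c)
E
```

```text
(no output)
```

View pics/m9.png

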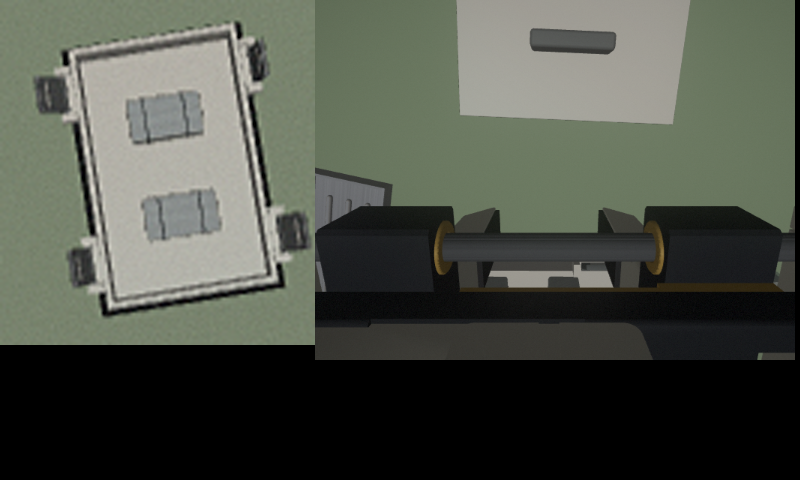

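The composite shows both tins lying flat in the box and the clips still open. The lid handle is near wrist pixel (344,55), and the lid's near edge runs from (193,153) to (477,165). I'll measure both with code.

```bash
python3 - <<'E'
from h import *
import pickle
K=pickle.load(open('k9.pkl','rb'));w=cv2.imread('pics/w9.png')
def fit(K,img,roi,cond,z,name):
    x0,y0,x1,y1=roi; m=np.zeros(img.shape[:2],np.uint8); m[y0:y1,x0:x1]=cond(img[y0:y1,x0:x1].astype(int))*255
    cs,_=cv2.findContours(m,0,1); c=max(cs,key=cv2.contourArea)
    P=np.array([p2w(K,*p[0],z)[:2] for p in c],np.float32)
    print(name,cv2.minAreaRect(P))
dark=lambda a:(a.max(2)<110)
white=lambda a:(a[...,2]>a[...,1]-4)
print(w[55,344],w[120,300],w[200,300])
fit(K,w,(250,10,440,90),dark,42,'handle wrist')
t=cv2.imread('pics/t9.png');Kt=cal('top')
print(t[271,190],t[271,206],t[271,160])
fit(Kt,t,(165,215,250,330),white,14,'lid top')
P=[p2w(K,*p,14)[:2] for p in((193,153),(477,165))];d=P[1]-P[0];print(P,np.degrees(np.arctan2(d[1],d[0])),np.linalg.norm(d))
plan(521.6,299,100,96.5)
E
```

```text
[87 89 87] [156 164 166] [ 99 122 109]
handle wrist ((523.6351928710938, 299.9777526855469), (78.99789428710938, 19.44655990600586), 6.208000183105469)
[ 97 105 110] [ 94 101 102] [111 132 123]
lid top ((511.1385498046875, 301.69708251953125), (297.0605163574219, 232.88702392578125), 0.40903258323669434)
[array([417.457, 215.616]), array([645.726, 240.643])] 6.256922917691039 229.63699842735429
tcp [520.57  174.354 159.436] yaw 98.68922019924516 q6 0.031847463502998906 spin -15.325872262669026 
 old [1.538 0.248 0.743] new [-0.189  1.547  0.743]
```

>>> {"method": "jog_arm", "body": {
  "targets": [
    {"xyz": [0.5,0.09,0],"spin": 0},
    {"xyz": [0.57,0.1,0],"spin": 0},
    {"xyz": [0.5,0.09,0],"spin": -1},
    {"xyz": [0,0,0],"spin": -1},
    {"xyz": [0,0,0],"spin": -1},
    {"xyz": [0,0,0],"spin": -1},
    {"xyz": [0,0,0],"spin": -1},
    {"xyz": [0,0,0],"spin": -1},
    {"xyz": [0,0,0],"spin": -1},
    {"xyz": [0,0,0],"spin": -1}
  ]
}}

```text
time: 49.5
tool_pos: [523.6, 302.1, 159.4]
tcp_rot: [-3.141, -0.0, 2.526]
contact_force: [0.8, 0.2, -0.9]
grip_width: 55.3
finger_force: 0.0
```

>>> {"method": "jog_arm", "body": {
  "targets": [
    {"xyz": [0,0,0],"spin": -1},
    {"xyz": [0,0,0.1],"spin": -1},
    {"xyz": [0,0,0.2],"spin": -1},
    {"xyz": [0,0,0.2],"spin": -1},
    {"xyz": [0,0,0.2],"spin": -1},
    {"xyz": [0,0,0.2],"spin": -1},
    {"xyz": [0,0,0.1],"spin": -1},
    {"xyz": [0,0,0],"spin": -0.28},
    {"xyz": [0,0,0],"spin": 0},
    {"xyz": [0,0,0],"spin": 0}
  ]
}}

```text
time: 50.75
tool_pos: [523.9, 302.3, 80.0]
tcp_rot: [3.141, 0.001, -3.034]
contact_force: [0.1, 0.9, -0.4]
grip_width: 55.2
finger_force: 0.0
```

```bash
python3 - <<'E'
from h import *
plan(523.5,302,-5.5,96.25)
t=bot.capture('top');w=bot.capture('wrist')
cv2.imwrite('pics/w10.png',w); cv2.imwrite('pics/t10.png',t)
E
```

```text
tcp [523.934 302.276  80.037] yaw -173.80681406090963 q6 -1.2823626256040772 spin -0.009915924243016544 
 old [ 0.006 -0.003  1.069] new [ 0.006 -0.003  1.069]
```

>>> {"method": "jog_arm", "body": {
  "targets": [
    {"xyz": [0,0,0.2],"spin": 0},
    {"xyz": [0,0,0.3],"spin": 0},
    {"xyz": [0,0,0.25],"spin": 0},
    {"xyz": [0,0,0.15],"spin": 0},
    {"xyz": [0,0,0.1],"spin": 0},
    {"xyz": [0,0,0.06],"spin": 0},
    {"xyz": [0,0,0],"spin": 0},
    {"xyz": [0,0,0],"spin": 0},
    {"xyz": [0,0,0],"spin": 0},
    {"xyz": [0,0,0],"spin": 0}
  ]
}}

```text
time: 52.1
tool_pos: [523.8, 302.2, -5.0]
tcp_rot: [3.141, 0.001, -3.032]
contact_force: [-0.4, 0.0, -0.1]
grip_width: 55.4
finger_force: 0.0
```

>>> {"method": "jog_arm", "body": {
  "targets": [
    {"xyz": [0,0,0],"spin": 0},
    {"xyz": [0,0,0],"spin": 0},
    {"xyz": [0,0,0],"spin": 0},
    {"xyz": [0,0,0],"spin": 0},
    {"xyz": [0,0,0],"spin": 0},
    {"xyz": [0,0,0],"spin": 0},
    {"xyz": [0,0,0],"spin": 0},
    {"xyz": [0,0,0],"spin": 0},
    {"xyz": [0,0,0],"spin": 0},
    {"xyz": [0,0,0],"spin": 0}
  ],
  "gripper": 8
}}

```text
time: 53.35
tool_pos: [523.6, 302.0, -5.4]
tcp_rot: [-3.142, -0.0, -3.032]
contact_force: [0.8, -1.5, 0.3]
grip_width: 15.6
finger_force: 30.0
```

Lid gripped. I'll lift it and refine the box pose meanwhile.

>>> {"method": "jog_arm", "body": {
  "targets": [
    {"xyz": [0,0,-0.1],"spin": 0},
    {"xyz": [0,0,-0.2],"spin": 0},
    {"xyz": [0,0,-0.3],"spin": 0},
    {"xyz": [0,0,-0.4],"spin": 0},
    {"xyz": [0,0,-0.4],"spin": 0},
    {"xyz": [0,0,-0.3],"spin": 0},
    {"xyz": [0,0,0],"spin": 0},
    {"xyz": [0,0,0],"spin": 0},
    {"xyz": [0,0,0],"spin": 0},
    {"xyz": [0,0,0],"spin": 0}
  ]
}}

```text
time: 54.6
tool_pos: [523.2, 302.0, 129.7]
tcp_rot: [-3.141, -0.002, -3.032]
contact_force: [0.7, 0.5, -2.9]
grip_width: 15.7
finger_force: 30.0
```

```bash
cat > fit.py <<'E'
from h import *
from scipy.optimize import minimize
def fitrect(K,img,x0,rects,z,vmax=480,cap=4):
    g=cv2.GaussianBlur(cv2.cvtColor(img,cv2.COLOR_BGR2GRAY),(3,3),0)
    D=cv2.distanceTransform(255-cv2.Canny(g,25,70),cv2.DIST_L2,5)
    L=[]
    for a,b in rects:
        s=np.linspace(-.5,.5,80)
        L+=[np.c_[s*a,0*s+k*b/2] for k in(-1,1)]+[np.c_[0*s+k*a/2,s*b] for k in(-1,1)]
    L=np.vstack(L)
    def cost(p):
        c,s=np.cos(p[2]/100),np.sin(p[2]/100)
        P=np.c_[L@np.array([[c,s],[-s,c]])+p[:2],np.full(len(L),z)]
        q=w2p(K,P).astype(np.float32); ok=(q[:,1]>0)&(q[:,1]<vmax)&(q[:,0]>0)&(q[:,0]<639)
        d=cv2.remap(D,q[:,0].reshape(-1,1),q[:,1].reshape(-1,1),1).ravel()
        return np.minimum(d,cap)[ok].mean()
    r=min((minimize(cost,[x0[0]+i,x0[1]+j,x0[2]*100],method='Nelder-Mead',options=dict(initial_simplex=np.array([x0[0]+i,x0[1]+j,x0[2]*100])+np.array([[0,0,0],[4,0,0],[0,4,0],[0,0,3]]))) for i in(-3,0,3) for j in(-3,0,3)),key=lambda r:r.fun)
    return r.x[0],r.x[1],np.degrees(r.x[2]/100),r.fun
E
python3 - <<'E'
from fit import *
box=[(230,150),(220,140)]
print('top',fitrect(cal('top'),cv2.imread('pics/t9.png'),(520,-3,.148),box,65))
M=R.from_euler('xyz',[0,0,0]).as_matrix()
M=np.array([[.834,.534,.136],[.551,-.808,-.208],[-.001,.249,-.969]])
K=(400.9275,311.58,241.46,np.array([453.86,47.52,385.285]),M)
print('wrist',fitrect(K,cv2.imread('pics/w1.png'),(520,-3,.148),box,65,vmax=270))
import pickle
Kw=pickle.load(open('k9.pkl','rb'))
print('lid wrist',fitrect(Kw,cv2.imread('pics/w9.png'),(523.5,302,.109),[(230,150)],14,vmax=270))
t=cal('top'); print('lid top0',fitrect(t,cv2.imread('pics/top0.png'),(523.5,302,.109),[(230,150)],14))
plan(520,-3,140,98.5)
E
```

```text
top (np.float64(513.1392951447824), np.float64(2.405865361898504), np.float64(8.587056023358356), np.float64(0.4832615852355957))
wrist (np.float64(520.0940564952193), np.float64(-2.052197349977054), np.float64(8.467941145689739), np.float64(0.4058142304420471))
lid wrist (np.float64(523.2158457324197), np.float64(302.6674987407853), np.float64(6.2233471677687655), np.float64(0.4193339943885803))
lid top0 (np.float64(522.7836267947848), np.float64(302.985626335196), np.float64(6.202594661118365), np.float64(0.3318229615688324))
tcp [523.207 301.963 129.71 ] yaw -173.74309512191448 q6 -1.2834680886044416 spin -0.39149395312831764 
 old [ 0.455 -3.785 -0.129] new [ 0.603 -3.764 -0.129]
```

>>> {"method": "jog_arm", "body": {
  "targets": [
    {"xyz": [0.02,-0.15,-0.03],"spin": 0},
    {"xyz": [0.04,-0.35,-0.05],"spin": 0},
    {"xyz": [0.06,-0.5,-0.05],"spin": 0},
    {"xyz": [0.06,-0.55,0],"spin": 0},
    {"xyz": [0.07,-0.55,0],"spin": 0},
    {"xyz": [0.07,-0.55,0],"spin": 0},
    {"xyz": [0.06,-0.5,0],"spin": 0},
    {"xyz": [0.04,-0.4,0],"spin": 0},
    {"xyz": [0.02,-0.22,0],"spin": -0.2},
    {"xyz": [0,0,0],"spin": -0.19}
  ]
}}

```text
time: 55.85
tool_pos: [521.3, -3.2, 141.2]
tcp_rot: [-3.141, 0.0, -2.995]
contact_force: [0.8, 0.9, -3.2]
grip_width: 15.8
finger_force: 30.0
```

>>> {"method": "jog_arm", "body": {
  "targets": [
    {"xyz": [0,0,0],"spin": 0},
    {"xyz": [0,0,0],"spin": 0},
    {"xyz": [0,0,0],"spin": 0},
    {"xyz": [0,0,0],"spin": 0},
    {"xyz": [0,0,0],"spin": 0},
    {"xyz": [0,0,0],"spin": 0},
    {"xyz": [0,0,0],"spin": 0},
    {"xyz": [0,0,0],"spin": 0},
    {"xyz": [0,0,0],"spin": 0},
    {"xyz": [0,0,0],"spin": 0}
  ]
}}

```text
time: 57.1
tool_pos: [521.5, -1.6, 141.0]
tcp_rot: [3.142, 0.0, -2.993]
contact_force: [-0.0, 0.4, -2.1]
grip_width: 15.7
finger_force: 30.0
```

```bash
python3 - <<'E'
from fit import *
plan(520.7,-2,51.5,98.5); o=bot.get_obs();print(o['grip_width'],o['finger_force'])
K=cal('wrist');w=bot.capture('wrist');cv2.imwrite('pics/w11.png',w);cv2.imwrite('pics/t11.png',bot.capture('top'));cv2.imwrite('pics/s11.png',bot.capture('side'))
for z in(149,154,159): print(z,fitrect(K,w,(520.7,-2,.148),[(230,150)],z,vmax=270))
E
```

```text
tcp [521.511  -1.563 141.041] yaw -171.51194995319054 q6 -1.8690369947452123 spin -0.002085660286340824 
 old [ 0.011 -0.004  1.119] new [ 0.011 -0.004  1.119]
15.71350986641475 29.999563694000244
149 (np.float64(518.8257548096104), np.float64(-5.670159980167069), np.float64(8.43592634788796), np.float64(1.0191556215286255))
154 (np.float64(519.1666900395466), np.float64(1.9805882112142088), np.float64(8.436582289822601), np.float64(1.0061637163162231))
159 (np.float64(520.9733540887398), np.float64(-0.2661240929016736), np.float64(8.43791623782114), np.float64(0.4275765120983124))
```

>>> {"method": "jog_arm", "body": {
  "targets": [
    {"xyz": [0.0135,-0.0145,0.1],"spin": 0},
    {"xyz": [0,0,0.2],"spin": 0},
    {"xyz": [0,0,0.2],"spin": 0},
    {"xyz": [0,0,0.2],"spin": 0},
    {"xyz": [0,0,0.14],"spin": 0},
    {"xyz": [0,0,0.1],"spin": 0},
    {"xyz": [0,0,0],"spin": 0},
    {"xyz": [0,0,0],"spin": 0},
    {"xyz": [0,0,0],"spin": 0},
    {"xyz": [0,0,0],"spin": 0}
  ]
}}

```text
time: 58.5
tool_pos: [520.8, -2.8, 66.2]
tcp_rot: [-3.141, 0.001, -2.993]
contact_force: [-0.9, 0.9, -2.6]
grip_width: 15.7
finger_force: 30.0
```

>>> {"method": "jog_arm", "body": {
  "targets": [
    {"xyz": [0,0,0.03],"spin": 0},
    {"xyz": [0,0,0.03],"spin": 0},
    {"xyz": [0,0,0.03],"spin": 0},
    {"xyz": [0,0,0.02],"spin": 0},
    {"xyz": [0,0,0],"spin": 0},
    {"xyz": [0,0,0],"spin": 0},
    {"xyz": [0,0,0],"spin": 0},
    {"xyz": [0,0,0],"spin": 0},
    {"xyz": [0,0,0],"spin": 0},
    {"xyz": [0,0,0],"spin": 0}
  ]
}}

```text
time: 59.75
tool_pos: [520.6, -2.8, 57.1]
tcp_rot: [3.142, 0.0, -2.993]
contact_force: [-0.2, -0.1, -4.1]
grip_width: 15.3
finger_force: 30.0
```

The plug has entered the mouth with no contact. I'll lower it the last few mm.

>>> {"method": "jog_arm", "body": {
  "targets": [
    {"xyz": [0,0,0.02],"spin": 0},
    {"xyz": [0,0,0.02],"spin": 0},
    {"xyz": [0,0,0.015],"spin": 0},
    {"xyz": [0,0,0.01],"spin": 0},
    {"xyz": [0,0,0.008],"spin": 0},
    {"xyz": [0,0,0],"spin": 0},
    {"xyz": [0,0,0],"spin": 0},
    {"xyz": [0,0,0],"spin": 0},
    {"xyz": [0,0,0],"spin": 0},
    {"xyz": [0,0,0],"spin": 0}
  ]
}}

```text
time: 61.0
tool_pos: [520.6, -2.8, 51.6]
tcp_rot: [-3.142, 0.0, -2.993]
contact_force: [-2.6, 0.7, 4.8]
grip_width: 15.7
finger_force: 30.0
```

Lid seated: reported z is 51.6, the same as predicted, with about 5 N support. I'll release, rise and check the lid pose.

>>> {"method": "jog_arm", "body": {
  "targets": [
    {"xyz": [0,0,0],"spin": 0},
    {"xyz": [0,0,0],"spin": 0},
    {"xyz": [0,0,0],"spin": 0},
    {"xyz": [0,0,0],"spin": 0},
    {"xyz": [0,0,-0.1],"spin": 0},
    {"xyz": [0,0,-0.2],"spin": 0},
    {"xyz": [0,0,-0.3],"spin": 0},
    {"xyz": [0,0,-0.4],"spin": 0},
    {"xyz": [0,0,0],"spin": 0},
    {"xyz": [0,0,0],"spin": 0}
  ],
  "gripper": 40
}}

```text
time: 62.25
tool_pos: [520.3, -2.8, 131.0]
tcp_rot: [3.141, -0.0, -2.993]
contact_force: [1.1, 0.3, -0.8]
grip_width: 36.7
finger_force: 0.0
```

```bash
python3 - <<'E'
from fit import *
K=cal('wrist');w=bot.capture('wrist');cv2.imwrite('pics/w12.png',w)
for z in(66,71,76): print(z,fitrect(K,w,(520.7,-2,.148),[(230,150)],z,vmax=270))
# targets in TCP coords for clip a outside: box (75,135)
a=np.radians(8.5);bx=np.array([np.cos(a),np.sin(a)]);by=np.array([-bx[1],bx[0]]);c=np.array([520.4,-2.4])
for n,x,y in(('a',75,135),('c',-75,-135),('b',-75,135),('d',75,-135)): print(n,c+x*bx+y*by)
P=c+75*bx+135*by; plan(*P,72,98.5)
E
```

```text
66 (np.float64(519.6163710125137), np.float64(-1.2988879642519073), np.float64(8.442625886277952), np.float64(0.864441990852356))
71 (np.float64(520.6851681521919), np.float64(-1.835003113700486), np.float64(8.441442907900715), np.float64(0.38329756259918213))
76 (np.float64(521.9122328363355), np.float64(-3.45955000195484), np.float64(8.440154998881646), np.float64(1.0974661111831665))
a [574.622 142.203]
c [ 466.178 -147.003]
b [426.27  120.031]
d [ 614.53  -124.831]
tcp [519.981  -2.73  130.571] yaw -171.51195041597208 q6 -1.8717598014209331 spin -0.0020857410569572283 
 old [-0.943  1.691  0.732] new [-0.943  1.691  0.732]
```

The lid fits best at plate top z=71, pose (520.7, -1.8, 8.44°), so it is fully seated and aligned. Now clip a: move outside it, down, inward, then press flat.

>>> {"method": "jog_arm", "body": {
  "targets": [
    {"xyz": [-0.2,0.35,0],"spin": 0},
    {"xyz": [-0.25,0.45,0],"spin": 0},
    {"xyz": [-0.25,0.45,0],"spin": 0},
    {"xyz": [-0.24,0.44,0],"spin": 0},
    {"xyz": [0,0,0.2],"spin": 0},
    {"xyz": [0,0,0.3],"spin": 0},
    {"xyz": [0,0,0.23],"spin": 0},
    {"xyz": [0,0,0],"spin": 0},
    {"xyz": [0,0,0],"spin": 0},
    {"xyz": [0,0,0],"spin": 0}
  ],
  "gripper": 0
}}

```text
time: 63.55
tool_pos: [575.5, 141.8, 73.6]
tcp_rot: [-3.142, 0.001, -2.994]
contact_force: [0.2, 0.0, 0.8]
grip_width: 0.7
finger_force: 0.0
```

>>> {"method": "jog_arm", "body": {
  "targets": [
    {"xyz": [0,-0.1,0],"spin": 0},
    {"xyz": [0,-0.1,0],"spin": 0},
    {"xyz": [0,-0.1,0],"spin": 0},
    {"xyz": [0,-0.1,0],"spin": 0},
    {"xyz": [0,-0.1,0],"spin": 0},
    {"xyz": [0,-0.1,0],"spin": 0},
    {"xyz": [0,-0.1,0],"spin": 0},
    {"xyz": [0,-0.03,0],"spin": 0},
    {"xyz": [0,0,0],"spin": 0},
    {"xyz": [0,0,0],"spin": 0}
  ]
}}

```text
time: 64.8
tool_pos: [583.4, 84.2, 72.5]
tcp_rot: [-3.142, -0.001, -2.993]
contact_force: [0.5, -0.1, 0.3]
grip_width: 0.6
finger_force: 0.0
```

>>> {"method": "jog_arm", "body": {
  "targets": [
    {"xyz": [0,-0.08,0.05],"spin": 0},
    {"xyz": [0,-0.08,0.08],"spin": 0},
    {"xyz": [0,-0.03,0.06],"spin": 0},
    {"xyz": [0,-0.02,0.04],"spin": 0},
    {"xyz": [0,0,0.02],"spin": 0},
    {"xyz": [0,0,0.01],"spin": 0},
    {"xyz": [0,0,0.01],"spin": 0},
    {"xyz": [0,0,0],"spin": 0},
    {"xyz": [0,0,0],"spin": 0},
    {"xyz": [0,0,0],"spin": 0}
  ]
}}

```text
time: 66.05
tool_pos: [586.2, 67.6, 51.3]
tcp_rot: [3.142, 0.0, -2.993]
contact_force: [0.7, -1.9, 1.6]
grip_width: 0.7
finger_force: 0.7
```

>>> {"method": "jog_arm", "body": {
  "targets": [
    {"xyz": [0,0,0.01],"spin": 0},
    {"xyz": [0,0,0.01],"spin": 0},
    {"xyz": [0,0,0],"spin": 0},
    {"xyz": [0,0,0],"spin": 0},
    {"xyz": [0,0,0],"spin": 0},
    {"xyz": [0,0,0],"spin": 0},
    {"xyz": [0,0,0],"spin": 0},
    {"xyz": [0,0,0],"spin": 0},
    {"xyz": [0,0,0],"spin": 0},
    {"xyz": [0,0,0],"spin": 0}
  ]
}}

```text
time: 67.3
tool_pos: [586.3, 67.6, 50.7]
tcp_rot: [-3.141, 0.001, -2.993]
contact_force: [-3.6, -0.3, 9.5]
grip_width: 0.6
finger_force: 4.4
```

Pressing clip a stopped hard at 9.5 N. Next is clip c, diagonally opposite.

>>> {"method": "jog_arm", "body": {
  "targets": [
    {"xyz": [0,0,-0.2],"spin": 0},
    {"xyz": [0,0,-0.4],"spin": 0},
    {"xyz": [0,0,-0.35],"spin": 0},
    {"xyz": [0.2,-0.26,0],"spin": 0},
    {"xyz": [0.42,-0.54,0],"spin": 0},
    {"xyz": [0.42,-0.55,0],"spin": 0},
    {"xyz": [0.42,-0.55,0],"spin": 0},
    {"xyz": [0.42,-0.54,0],"spin": 0},
    {"xyz": [0,0,0],"spin": 0},
    {"xyz": [0,0,0],"spin": 0}
  ]
}}

```text
time: 68.55
tool_pos: [466.5, -147.5, 126.1]
tcp_rot: [3.141, 0.001, -2.994]
contact_force: [-0.6, 0.8, -0.6]
grip_width: 0.6
finger_force: 0.0
```

```bash
python3 - <<'E'
from h import *
plan(466.2,-147,71.5,98.5)
E
```

```text
tcp [ 466.467 -147.536  126.081] yaw -171.55825741901975 q6 -2.1820731904487873 spin -0.010167837756086632 
 old [0.002 0.007 0.682] new [0.002 0.007 0.682]
```

>>> {"method": "jog_arm", "body": {
  "targets": [
    {"xyz": [0,0,0.2],"spin": 0},
    {"xyz": [0,0,0.25],"spin": 0},
    {"xyz": [0,0,0.23],"spin": 0},
    {"xyz": [0,0.1,0],"spin": 0},
    {"xyz": [0,0.1,0],"spin": 0},
    {"xyz": [0,0.1,0],"spin": 0},
    {"xyz": [0,0.1,0],"spin": 0},
    {"xyz": [0,0.1,0],"spin": 0},
    {"xyz": [0,0.1,0],"spin": 0},
    {"xyz": [0,0.1,0],"spin": 0}
  ]
}}

```text
time: 69.8
tool_pos: [458.3, -91.8, 71.9]
tcp_rot: [-3.141, 0.001, -2.993]
contact_force: [1.6, -1.2, 0.2]
grip_width: 0.4
finger_force: 0.7
```

>>> {"method": "jog_arm", "body": {
  "targets": [
    {"xyz": [0,0.03,0],"spin": 0},
    {"xyz": [0,0.08,0.05],"spin": 0},
    {"xyz": [0,0.08,0.08],"spin": 0},
    {"xyz": [0,0.03,0.06],"spin": 0},
    {"xyz": [0,0.02,0.04],"spin": 0},
    {"xyz": [0,0,0.02],"spin": 0},
    {"xyz": [0,0,0.01],"spin": 0},
    {"xyz": [0,0,0],"spin": 0},
    {"xyz": [0,0,0],"spin": 0},
    {"xyz": [0,0,0],"spin": 0}
  ]
}}

```text
time: 71.05
tool_pos: [454.9, -72.8, 50.7]
tcp_rot: [3.141, -0.0, -2.994]
contact_force: [-1.2, 2.3, 6.3]
grip_width: 0.2
finger_force: 3.1
```

>>> {"method": "jog_arm", "body": {
  "targets": [
    {"xyz": [0,0,0.01],"spin": 0},
    {"xyz": [0,0,0.005],"spin": 0},
    {"xyz": [0,0,0],"spin": 0},
    {"xyz": [0,0,0],"spin": 0},
    {"xyz": [0,0,0],"spin": 0},
    {"xyz": [0,0,0],"spin": 0},
    {"xyz": [0,0,0],"spin": 0},
    {"xyz": [0,0,0],"spin": 0},
    {"xyz": [0,0,0],"spin": 0},
    {"xyz": [0,0,0],"spin": 0}
  ]
}}

```text
time: 72.3
tool_pos: [455.0, -72.8, 50.5]
tcp_rot: [3.141, 0.0, -2.994]
contact_force: [-4.6, 2.9, 16.9]
grip_width: 0.4
finger_force: 8.4
```

>>> {"method": "jog_arm", "body": {
  "targets": [
    {"xyz": [0,0,-0.2],"spin": 0},
    {"xyz": [0,0,-0.4],"spin": 0},
    {"xyz": [0,0,-0.5],"spin": 0},
    {"xyz": [0,0,-0.4],"spin": 0},
    {"xyz": [0,-0.4,0],"spin": 0},
    {"xyz": [0,-0.5,0],"spin": 0},
    {"xyz": [0,-0.5,0],"spin": 0},
    {"xyz": [0,-0.5,0],"spin": 0},
    {"xyz": [0,-0.3,0],"spin": 0},
    {"xyz": [0,0,0],"spin": 0}
  ]
}}

```text
time: 73.55
tool_pos: [480.7, -248.5, 168.5]
tcp_rot: [3.141, -0.001, -2.996]
contact_force: [-0.3, 0.4, 0.3]
grip_width: 0.1
finger_force: 0.0
```

```bash
python3 - <<'E'
from h import *
t=bot.capture('top');s=bot.capture('side')
cv2.imwrite('pics/t13.png',t);cv2.imwrite('pics/s13.png',s)
a=cv2.resize(t[215:330,260:365],None,fx=3.7,fy=3.7,interpolation=cv2.INTER_CUBIC);b=cv2.resize(s[190:300,225:365],None,fx=2.8,fy=2.8,interpolation=cv2.INTER_CUBIC)
c=np.zeros((430,800,3),np.uint8);c[:a.shape[0],:a.shape[1]]=a;c[:b.shape[0],392:392+b.shape[1]]=b
cv2.imwrite('pics/m13.png',c)
E
```

```text
(no output)
```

View pics/m13.png

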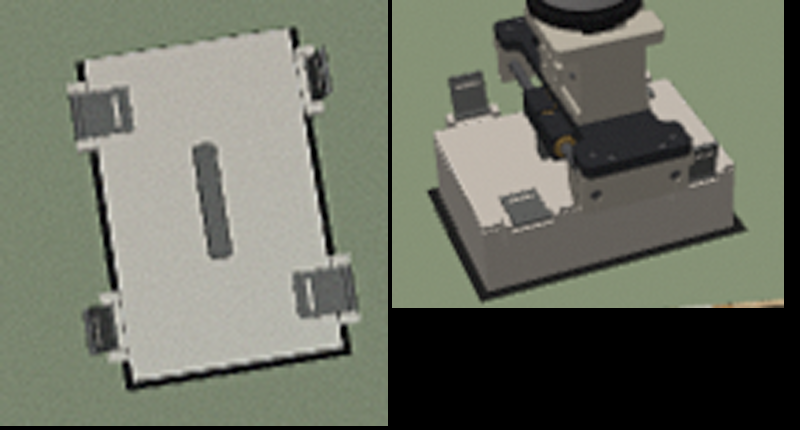

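The composite shows clips a (100,110) and c (325,290) flat over the lid and clips b and d still upright, with the lid seated. Next is clip d.

```bash
python3 - <<'E'
from h import *
plan(614.5,-124.8,71.5,98.5)
E
```

```text
tcp [ 480.608 -246.628  168.734] yaw -171.53197431824353 q6 -2.3351599338199187 spin -0.005580571294305406 
 old [-1.88   1.26   1.215] new [-1.88   1.259  1.215]
```

>>> {"method": "jog_arm", "body": {
  "targets": [
    {"xyz": [-0.3,0.2,0],"spin": 0},
    {"xyz": [-0.4,0.27,0],"spin": 0},
    {"xyz": [-0.4,0.27,0],"spin": 0},
    {"xyz": [-0.4,0.27,0],"spin": 0},
    {"xyz": [-0.38,0.25,0],"spin": 0},
    {"xyz": [0,0,0.3],"spin": 0},
    {"xyz": [0,0,0.4],"spin": 0},
    {"xyz": [0,0,0.35],"spin": 0},
    {"xyz": [0,0,0.16],"spin": 0},
    {"xyz": [0,0,0],"spin": 0}
  ]
}}

```text
time: 74.9
tool_pos: [614.5, -124.6, 72.0]
tcp_rot: [3.141, -0.001, -2.993]
contact_force: [-0.2, -0.3, -0.4]
grip_width: 0.3
finger_force: 0.0
```

>>> {"method": "jog_arm", "body": {
  "targets": [
    {"xyz": [0,0.1,0],"spin": 0},
    {"xyz": [0,0.1,0],"spin": 0},
    {"xyz": [0,0.1,0],"spin": 0},
    {"xyz": [0,0.1,0],"spin": 0},
    {"xyz": [0,0.1,0],"spin": 0},
    {"xyz": [0,0.1,0],"spin": 0},
    {"xyz": [0,0.1,0],"spin": 0},
    {"xyz": [0,0.03,0],"spin": 0},
    {"xyz": [0,0,0],"spin": 0},
    {"xyz": [0,0,0],"spin": 0}
  ]
}}

```text
time: 76.15
tool_pos: [606.2, -67.6, 72.2]
tcp_rot: [3.141, -0.0, -2.994]
contact_force: [-0.1, -0.1, 0.1]
grip_width: 0.7
finger_force: 0.0
```

>>> {"method": "jog_arm", "body": {
  "targets": [
    {"xyz": [0,0.08,0.05],"spin": 0},
    {"xyz": [0,0.08,0.08],"spin": 0},
    {"xyz": [0,0.03,0.06],"spin": 0},
    {"xyz": [0,0.02,0.04],"spin": 0},
    {"xyz": [0,0,0.02],"spin": 0},
    {"xyz": [0,0,0.01],"spin": 0},
    {"xyz": [0,0,0],"spin": 0},
    {"xyz": [0,0,0],"spin": 0},
    {"xyz": [0,0,0],"spin": 0},
    {"xyz": [0,0,0],"spin": 0}
  ]
}}

```text
time: 77.4
tool_pos: [603.8, -51.1, 51.6]
tcp_rot: [3.142, -0.0, -2.993]
contact_force: [-0.5, 0.5, -1.3]
grip_width: 0.5
finger_force: 0.0
```

>>> {"method": "jog_arm", "body": {
  "targets": [
    {"xyz": [0,0,0.01],"spin": 0},
    {"xyz": [0,0,0.01],"spin": 0},
    {"xyz": [0,0,0.01],"spin": 0},
    {"xyz": [0,0,0],"spin": 0},
    {"xyz": [0,0,0],"spin": 0},
    {"xyz": [0,0,0],"spin": 0},
    {"xyz": [0,0,0],"spin": 0},
    {"xyz": [0,0,0],"spin": 0},
    {"xyz": [0,0,0],"spin": 0},
    {"xyz": [0,0,0],"spin": 0}
  ]
}}

```text
time: 78.65
tool_pos: [604.0, -51.1, 50.6]
tcp_rot: [-3.141, 0.001, -2.993]
contact_force: [-2.3, 0.8, 10.4]
grip_width: 0.3
finger_force: 5.1
```

Clip d stopped hard at 10 N. Last is clip b.

>>> {"method": "jog_arm", "body": {
  "targets": [
    {"xyz": [0,0,-0.2],"spin": 0},
    {"xyz": [0,0,-0.4],"spin": 0},
    {"xyz": [0,0,-0.35],"spin": 0},
    {"xyz": [0.2,0.26,0],"spin": 0},
    {"xyz": [0.42,0.54,0],"spin": 0},
    {"xyz": [0.42,0.55,0],"spin": 0},
    {"xyz": [0.42,0.55,0],"spin": 0},
    {"xyz": [0.42,0.54,0],"spin": 0},
    {"xyz": [0,0,0],"spin": 0},
    {"xyz": [0,0,0],"spin": 0}
  ]
}}

```text
time: 79.9
tool_pos: [427.2, 119.8, 126.0]
tcp_rot: [-3.141, 0.002, -2.993]
contact_force: [0.7, 0.1, -0.3]
grip_width: 0.6
finger_force: 0.0
```

```bash
python3 - <<'E'
from h import *
plan(426.3,120,71.5,98.5)
E
```

```text
tcp [427.209 119.837 125.971] yaw -171.46582334387637 q6 -1.619084549998801 spin 0.005964951766792967 
 old [0.011 0.004 0.681] new [0.011 0.004 0.681]
```

>>> {"method": "jog_arm", "body": {
  "targets": [
    {"xyz": [0.01,0,0.2],"spin": 0},
    {"xyz": [0,0,0.25],"spin": 0},
    {"xyz": [0,0,0.23],"spin": 0},
    {"xyz": [0,-0.1,0],"spin": 0},
    {"xyz": [0,-0.1,0],"spin": 0},
    {"xyz": [0,-0.1,0],"spin": 0},
    {"xyz": [0,-0.1,0],"spin": 0},
    {"xyz": [0,-0.1,0],"spin": 0},
    {"xyz": [0,-0.1,0],"spin": 0},
    {"xyz": [0,-0.1,0],"spin": 0}
  ]
}}

```text
time: 81.15
tool_pos: [433.9, 63.7, 71.0]
tcp_rot: [3.141, 0.0, -2.994]
contact_force: [-0.4, 1.9, -0.2]
grip_width: 0.4
finger_force: 0.7
```

>>> {"method": "jog_arm", "body": {
  "targets": [
    {"xyz": [0,-0.03,0],"spin": 0},
    {"xyz": [0,-0.08,0.05],"spin": 0},
    {"xyz": [0,-0.08,0.08],"spin": 0},
    {"xyz": [0,-0.03,0.06],"spin": 0},
    {"xyz": [0,-0.02,0.04],"spin": 0},
    {"xyz": [0,0,0.02],"spin": 0},
    {"xyz": [0,0,0.01],"spin": 0},
    {"xyz": [0,0,0],"spin": 0},
    {"xyz": [0,0,0],"spin": 0},
    {"xyz": [0,0,0],"spin": 0}
  ]
}}

```text
time: 82.4
tool_pos: [436.7, 44.9, 50.6]
tcp_rot: [-3.141, 0.0, -2.993]
contact_force: [-2.1, -1.8, 9.6]
grip_width: 0.3
finger_force: 4.5
```

>>> {"method": "jog_arm", "body": {
  "targets": [
    {"xyz": [0,0,0.01],"spin": 0},
    {"xyz": [0,0,0.01],"spin": 0},
    {"xyz": [0,0,0],"spin": 0},
    {"xyz": [0,0,0],"spin": 0},
    {"xyz": [0,0,0],"spin": 0},
    {"xyz": [0,0,0],"spin": 0},
    {"xyz": [0,0,0],"spin": 0},
    {"xyz": [0,0,0],"spin": 0},
    {"xyz": [0,0,0],"spin": 0},
    {"xyz": [0,0,0],"spin": 0}
  ]
}}

```text
time: 83.65
tool_pos: [436.8, 44.9, 50.3]
tcp_rot: [-3.14, 0.001, -2.993]
contact_force: [-8.0, -2.0, 24.8]
grip_width: 0.7
finger_force: 12.3
```

>>> {"method": "jog_arm", "body": {
  "targets": [
    {"xyz": [0,0,-0.2],"spin": 0},
    {"xyz": [0,0,-0.4],"spin": 0},
    {"xyz": [0,0,-0.5],"spin": 0},
    {"xyz": [0,0,-0.4],"spin": 0},
    {"xyz": [0,0.4,0],"spin": 0},
    {"xyz": [0,0.5,0],"spin": 0},
    {"xyz": [0,0.5,0],"spin": 0},
    {"xyz": [0,0.5,0],"spin": 0},
    {"xyz": [0,0.5,0],"spin": 0},
    {"xyz": [0,0,0],"spin": 0}
  ]
}}

```text
time: 84.9
tool_pos: [407.6, 237.0, 168.2]
tcp_rot: [3.142, -0.0, -2.99]
contact_force: [0.6, -0.0, 0.6]
grip_width: 0.3
finger_force: 0.0
```

```bash
python3 - <<'E'
from fit import *
K=cal('top');t=bot.capture('top');cv2.imwrite('pics/t14.png',t)
g=cv2.cvtColor(t,cv2.COLOR_BGR2GRAY)
a=np.radians(8.5);bx=np.array([np.cos(a),np.sin(a)]);by=np.array([-bx[1],bx[0]]);c=np.array([520.4,-2.2])
for n,sx,sy in(('a',1,1),('c',-1,-1),('b',-1,1),('d',1,-1)):
    print(n,[int(cv2.getRectSubPix(g,(3,3),tuple(map(float,w2p(K,[*(c+sx*75*bx+sy*y*by),76])))).mean()) for y in(40,45,50,55,60,65,70,75,80,85,90,95,100,105)])
print('lid',fitrect(K,t,(520.4,-2.2,.148),[(230,150)],71))
k=cal('top')
for n in('top0','t14'):  # bin contents change check
    pass
d=cv2.absdiff(cv2.imread('pics/t13.png'),t).max(2); m=np.zeros_like(d);m[205:330,380:480]=d[205:330,380:480]>40; print('bin change px',m.sum())
s0=cv2.imread('pics/top0.png')
for nm,(u,v) in dict(shaker=(289,174),mug=(117,260),mug2=(519,255)).items():
    print(nm,(cv2.absdiff(s0,t).max(2)[v-20:v+20,u-20:u+20]>40).sum())
print(bot.get_obs()['contact_force'],bot.get_obs()['time'])
E
```

```text
a [174, 154, 99, 123, 126, 91, 91, 91, 89, 82, 101, 124, 123, 123]
c [177, 155, 98, 125, 115, 92, 94, 94, 88, 80, 109, 124, 123, 123]
b [176, 154, 99, 125, 123, 92, 93, 93, 89, 80, 104, 125, 123, 123]
d [174, 142, 94, 128, 113, 90, 91, 91, 86, 83, 109, 124, 123, 124]
lid (np.float64(519.682776262951), np.float64(-1.3225108324086174), np.float64(8.58811076403765), np.float64(0.6512545347213745))
bin change px 4218
shaker 0
mug 0
mug2 0
[ 0.286 -0.593  0.344] 84.95
```

```bash
python3 - <<'E'
from h import *
t=cv2.imread('pics/t14.png');d=cv2.absdiff(cv2.imread('pics/t9.png'),t).max(2)[205:330,380:480]>40
print('bin change',d.sum())
if d.sum()<30: print(bot.close_job())
E
```

```text
bin change 0
the job is handed in; nothing more can be done
None
```

The job is handed in. The carton is in the bin and both tins (there were two) are in the box. The lid is seated, and the clips were snapped down in the order a, c, d, b. The camera checks agreed before hand-in, but no verdict came back.

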